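Lay a spindle cartridge down in the tilting cradle

TASK

Take the upright spindle cartridge from the bench and stand it, nose up, on the foot plate of the upright tilting cradle, close against the V. Then tip cradle and cartridge over together (the cradle has a side handle to push) until the cradle is fully down and the cartridge lies on its side in the V, without letting it slam, and swing the hold-down arm over until it rests on the cartridge. Do not topple the cartridge and leave the other things on the bench where they are.

Things in the scene. Friction and masses are not known exactly. Their poses are not given: they have to be found in the camera images.
- spindle_mid (a point): Loose spindle cartridge standing upright on the bench: bare aluminium cylinder 60 mm in diameter, 80 mm high, with two thin dark bands; on top a steel nose 36 mm in diameter, 50 mm high (130 mm in all); 0.5 to 0.85 kg. This point is on its axis half-way up, 65 mm above its underside; z points from foot to nose.
- fixture: Fixed tilting-cradle fixture: white base plate 250 x 140 x 10 mm with a dark steel cradle and a hold-down arm on a 108 mm post. Origin on the bench straight below the cradle's hinge line, which runs along y, 30 mm above the bench. +x is the way the cradle tips over, z up; the plate runs from x = -95 to +155 mm.
- cradle (a joint): Tilt of the cradle in rad: 0 upright (at the start), 1.571 fully down at its stop; its top goes toward the fixture's +x. Friction 0.25 Nm, damping 0.4 Nm s/rad: it stays upright when let go; loaded, a push of 5 to 12 N at the handle tips it, and past balance it may sink slowly by itself.
- cradle_seat (a point): Where spindle_mid is when the cartridge sits home in the cradle; turns with it. z along the V (up when upright), x into the V's corner. Upright: 52.5 mm from the hinge line on the fixture's -x side, 87 mm above the bench; foot plate top at 22 mm, 66 mm wide, out to 93 mm from the hinge line; the 90 degree V stands on it up to 97 mm, open to the fixture's -x and upward.
- tip_handle (a point): Middle of the cradle's push handle: level round steel bar 12 mm in diameter, free from 38 to 92 mm on the fixture's -y side; this point is at y = -65 mm. Upright: 130 mm above the bench, 10 mm on the -x side of the hinge line. It travels round that line and with the cradle down is at x = 100 mm, 40 mm above the bench.
- hold_down (a joint): Angle of the hold-down arm in rad: at the start 1.6 to 1.95, raised and leaning outward (1.571 is straight up); its end swings over toward the fixture's -y; about 0 when its rubber pad rests on the lying cartridge (without it, it would sink to -0.14). Friction 0.05 Nm, mass 0.16 kg: a push of 1 to 3 N at its end moves it.
- holder_end (a point): Point on the hold-down arm (flat steel bar 24 mm wide, 12 mm thick, 116 mm from hinge to tip), mid-thickness, 100 mm out from its hinge line and 4 mm above it at angle 0. That hinge line runs along the fixture's x at y = 56 mm, 120.5 mm above the bench; the arm's middle is at fixture x = 35 mm. Axes turn with the arm; at 0 they are the fixture's.
- wheel_mid (a point): Bystander: reddish grinding wheel 124 mm in diameter, 20 mm thick, lying flat; this point is its centre.
- spanner_grip (a point): Bystander: spanner 180 mm long lying on the bench; this point is on its handle.
- arbor_mid (a point): Bystander: dark tapered arbor standing upright, up to 44 mm in diameter, 125 mm tall; this point is half-way up its axis.
- oil_mid (a point): Bystander: grey plastic oil bottle 60 mm in diameter, 140 mm tall, upright; this point is half-way up its axis.

How it is judged:
By the outcome, as a careful person would: the job done as asked, in the order asked, and still so for the second after the job is handed in, with the robot touching nothing.
It also fails if it takes over 64 s, if anything falls off the work surface, if the arm or the gripper's body presses on something with over 40 N, if the wrist force passes 120 N, or if a joint passes its speed limit or range.

ROBOT

A 7-joint arm with a two-finger parallel gripper is mounted at the origin on the work surface. World frame = base frame: x ahead of the robot, y to its left, z up, the work surface at z = 0. Lengths are in mm, angles in rad, forces in N, time in s.
With the tool pointing down it reaches from about 350 to 900 mm from the base axis. Payload 7.2 kg.
Tool frame: the origin (TCP) lies at the very end of the fingers, on their centre line; the grasp point (between the pads) lies 19 mm behind it; z points along the fingers, x is the direction in which the jaws open and shut, and the axes are right-handed (so a half turn about z gives the same grasp; the last joint's range is limited). The gripper opens to 88 mm and grips with 3 to 60 N. Pads are 20 mm wide; open, the fingers measure 115 mm over their backs; the gripper's body (75 mm by 178 mm) begins 61 mm behind the grasp point.
Start: joints at [1.074, 0.411, -0.013, 1.596, 0.006, 1.134, -0.082], TCP at [259.851, -568.424, 222.653] pointing down, gripper open.
Joint ranges: [-2.95, 2.95], [-0.29, 1.99], [-1.47, 1.44], [0.14, 2.54], [-1.03, 4.17], [0.13, 1.85], [-2.86, 2.86]. Speed limits (rad/s): [2.39, 2.39, 3.01, 3.01, 3.14, 3.14, 3.14].

INTERFACE

Orientations are given as [roll, pitch, yaw] about the fixed x, y, z axes, in that order (R = Rz(yaw) Ry(pitch) Rx(roll)).
In Python, from station import * gives the robot as it stands.
- The arm moves only by the tool step_arm, never from a script. Its argument "motion" is a list of rows, each an object with "claw": the finger opening in cm, from 0 to 8.78; "linear": the shift along the tool's x, y, z in cm, a list of three; "rotation": the turn, a rotation vector about the tool's x, y, z in rad, a list of three. In form: [{"claw": claw, "linear": [dx, dy, dz], "rotation": [wx, wy, wz]}, ...]. A call has 1 to 8 rows; each row is the pose to reach, as a shift and turn from the pose commanded when the call began, along the tool's axes at that moment; what a row does not reach only later rows make up. A row lasts 1/8 s, in which the tool goes at most 62.5 mm and 10.7 degrees, less where a joint would pass 70% of its speed; a pose out of reach is approached as far as the arm can. A call with a gripper value outside its range is refused whole. The fingers move at their own pace and stop on an object; "force" is the grip in N (left out, the last holds). Time passes only in rows, so rows that repeat a pose let the fingers close. It gives the time, the measured TCP pose, the force and the opening at its end, in the units of the state.
- state(): the state, without advancing time (a new reading comes with each control period).
- get_image(name): name is "side" or "top" or "wrist"; returns (picture, depth): 400x640x3 uint8, red, green, blue; 400x640 float32, mm along the optical axis (not along the pixel's ray), 0 where there is no reading.
- camera_params(name): a dict with "fx", "fy", "cx", "cy" (pixels), "eye" and "orientation" of the camera in the world. Camera axes: x right, y up, looking along -z (the intrinsics and any distortion apply to the point x, -y, -z); pixel columns grow to the right and rows downward; lengths in mm; the calibration is good to about 2 mm. A picture is of the moment at which its call begins: read the wrist's pose just before it. camera_params takes no time and is no camera call; for the wrist camera it gives the pose at the moment of the call.
- job_done(): hands the job in, once; it reports no verdict.
The state is a dict: "clock": time; "joint_pos": joint angles; "qd": joint speeds; "joint_torque": joint torques, N m; "ee_pos": TCP position; "tcp_rot": TCP orientation; "contact_force": force on the tool from outside, world axes, zero at the start; "moment": the same for the moment, N m; "gripper_width": opening from 0.0 (shut) to 1.0 (fully open).
Only numpy, scipy, OpenCV 4.12 (cv2) and the standard library are available. Lean on these libraries where they do the work, as an engineer would, in place of code of your own. Each camera call takes 0.05 s, during which the arm holds its last target.

## Working session

There is one attempt and no reset: what is moved stays moved. The work goes in short steps, Python scripts to look and compute and a tool call to move; the robot and the scene stay as the last step left them, time stands still between calls to the robot, and variables do not carry over. Pictures are saved under pics/ and viewed, and the job is handed in when it is done.

Besides the shell and the picture viewer there is one more tool, called after ">>>" by a JSON object that holds its "name" and its "arguments", one argument or row to a line. step_arm: Moves the arm, as the interface text tells. Its arguments: {"type":"object","properties":{"motion":{"type":"array","items":{"type":"object","properties":{"claw":{"type":"number"},"linear":{"type":"array","items":{"type":"number"}},"rotation":{"type":"array","items":{"type":"number"}}}}},"force":{"type":"number"}},"required":["motion"]}

```bash
mkdir -p pics; ls; python3 - <<'E'
from station import *
import cv2
print(state())
for n in ["side","top","wrist"]:
    p=camera_params(n); print(n,p)
    im,d=get_image(n); cv2.imwrite(f"pics/a_{n}.png",im[:,:,::-1])
    import numpy as np; np.save(f"pics/a_{n}_d.npy",d); np.save(f"pics/a_{n}_i.npy",im)
E
```

```text
pics
{'clock': 0.0, 'joint_pos': array([ 1.07385652,  0.41189049, -0.0127107 ,  1.59703546,  0.00558098,
        1.13428528, -0.08223254]), 'qd': array([ 1.41018681e-03, -3.80069837e-04,  8.87947505e-04, -1.59388365e-03,
        4.52996939e-04,  4.25023060e-06, -7.98985877e-05]), 'joint_torque': array([ 1.05256851e-03, -5.87961674e+01,  6.42237850e-01, -2.91074789e+01,
       -5.38476440e-02,  1.83753757e-02,  1.18544285e-04]), 'ee_pos': array([ 259.58712277, -567.99203344,  221.81845191]), 'tcp_rot': array([ 3.14149712e+00,  1.58036564e-03, -1.14207381e+00]), 'contact_force': array([ 0.24233152, -0.115147  , -0.01235552]), 'moment': array([-0.0325864 ,  0.04348931,  0.04272015]), 'gripper_width': 1.0013575826864867}
side {'fx': 489.9276589560207, 'fy': 489.9276589560207, 'cx': 328.3259387162222, 'cy': 203.079402267521, 'eye': array([-37.97082279, 703.02210929, 842.41526056]), 'orientation': array([ 0.88944681, -0.01088575, -2.44954296])}
top {'fx': 460.41195066881744, 'fy': 460.41195066881744, 'cx': 318.50137023513844, 'cy': 196.97312289422663, 'eye': array([ 403.86618236,  -26.95951762, 1209.88843488]), 'orientation': array([ 0.12018003, -0.00994473, -1.57580059])}
wrist {'fx': 293.8631483119183, 'fy': 293.8631483119183, 'cx': 316.6184851377572, 'cy': 202.53694023351196, 'eye': array([ 321.00378406, -540.18394976,  384.21357874]), 'orientation': array([-0.25119042,  0.00277417, -1.14172992])}
```

View pics/a_side.png

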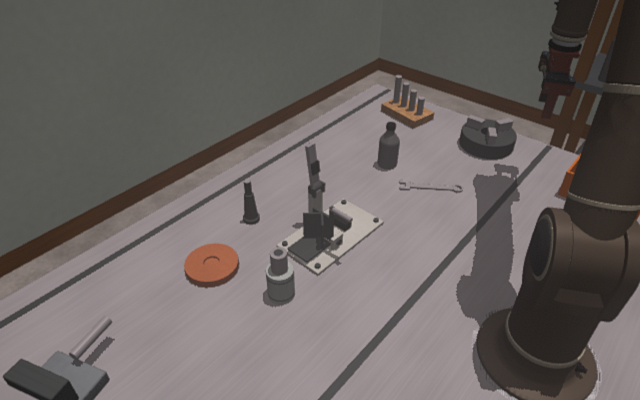

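View pics/a_top.png

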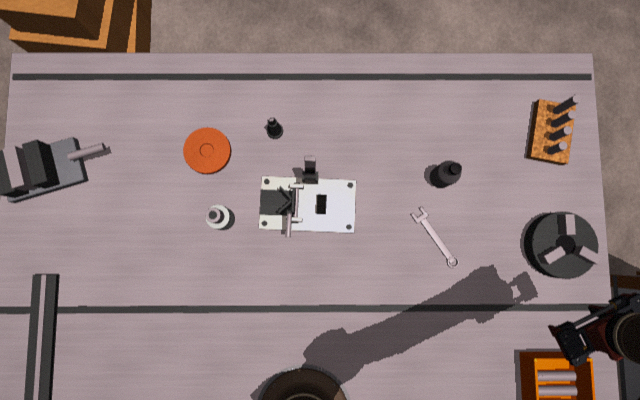

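View pics/a_wrist.png

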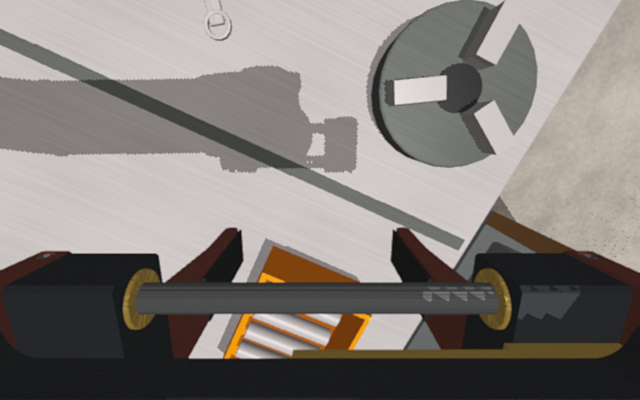

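The top view shows the cartridge at about (219,216). The fixture plate spans (260,177) to (355,232), with its +x pointing right in the image (world −y). The handle is at (289,225) and the post at (310,168). Next I'll measure these.

```bash
cat > h.py <<'E'
import numpy as np, cv2
from scipy.spatial.transform import Rotation as Ro
def cast(p,u,v,z=None,depth=None):
    R=Ro.from_euler('xyz',p['orientation']).as_matrix()
    u=np.asarray(u,float);v=np.asarray(v,float)
    d=np.stack([(u-p['cx'])/p['fx'],-(v-p['cy'])/p['fy'],-np.ones_like(u)],-1)
    if depth is not None: return p['eye']+(d*np.asarray(depth)[...,None])@R.T
    w=d@R.T; t=(z-p['eye'][2])/w[...,2]; return p['eye']+w*t[...,None]
def cloud(p,d):
    v,u=np.mgrid[0:400,0:640]; P=cast(p,u,v,depth=d); P[d<=0]=np.nan; return P
E
python3 - <<'E'
from station import *
from h import *
im=np.load('pics/a_top_i.npy');d=np.load('pics/a_top_d.npy');p=camera_params('top')
P=cloud(p,d)
print('table z', np.nanmedian(P[240:280,100:260,2]))
S=im.astype(int)
# plate
hsv=cv2.cvtColor(im,cv2.COLOR_RGB2HSV)
z=P[...,2]
m=((z>6)&(z<14)).astype(np.uint8); m[:,:250]=0;m[:,370:]=0;m[:165]=0;m[245:]=0
print('plate n',m.sum())
pl=P[m>0][:,:2].astype(np.float32)
r=cv2.minAreaRect(pl); print(r)
w=((hsv[...,1]<40)&(hsv[...,2]>205)).astype(np.uint8); w[:,:250]=0;w[:,370:]=0;w[:165]=0;w[245:]=0
v,u=np.nonzero(w); q=cast(p,u,v,z=10.)[:,:2].astype(np.float32); print('white',len(u),cv2.minAreaRect(q), cv2.boxPoints(cv2.minAreaRect(q)))
# spindle
sub=P[190:240,195:245]; zz=sub[...,2]
for lo,hi in((120,140),(72,88)):
    k=(zz>lo)&(zz<hi); pts=sub[k]; print(lo,len(pts),pts.mean(0),np.median(pts[:,2]),cv2.minEnclosingCircle(pts[:,:2].astype(np.float32)))
big=cv2.resize(im[150:250,190:370,::-1],None,fx=4.4,fy=4.4,interpolation=cv2.INTER_CUBIC); cv2.imwrite('pics/b_top.png',big)
i2=np.load('pics/a_side_i.npy'); cv2.imwrite('pics/b_side.png',cv2.resize(i2[130:310,230:410,::-1],None,fx=3.3,fy=3.3,interpolation=cv2.INTER_CUBIC))
# side
P2=cloud(camera_params('side'),np.load('pics/a_side_d.npy'))
zz=P2[240:305,260:300]
for lo,hi in((126,134),):
    k=(zz[...,2]>lo)&(zz[...,2]<hi); print('side',k.sum(),zz[k].mean(0),cv2.minEnclosingCircle(zz[k][:,:2].astype(np.float32)))
E
```

```text
table z 0.7604029286662808
plate n 3213
((531.72802734375, -16.516555786132812), (208.29373168945312, 307.20782470703125), 0.3410315215587616)
white 3086 ((522.86328125, -9.782615661621094), (247.67364501953125, 151.13134765625), 87.35626983642578) [[ 441.66602  -130.00214 ]
 [ 592.6365   -136.97313 ]
 [ 604.06055   110.436905]
 [ 453.0901    117.4079  ]]
120 189 [494.29747666 209.35752214 130.55528664] 130.72902676176682 ((494.262451171875, 210.31117248535156), 17.84805679321289)
72 241 [492.03952583 203.37666652  80.37074042] 80.66116652766368 ((494.4825744628906, 210.5318145751953), 30.176179885864258)
side 180 [491.08269795 214.03613376 129.81739117] ((491.7951354980469, 213.73355102539062), 18.752029418945312)
```

View pics/b_top.png

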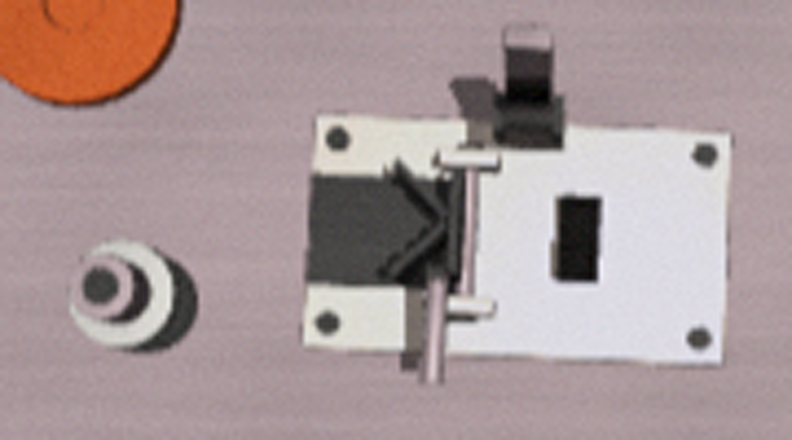

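View pics/b_side.png

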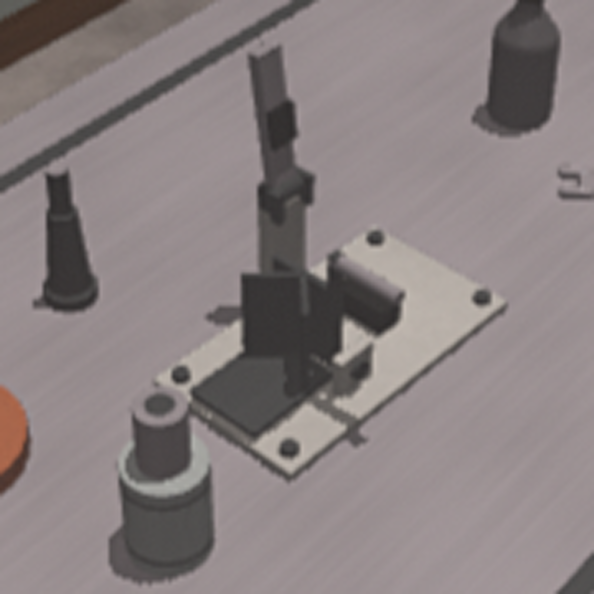

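```bash
python3 - <<'E'
from station import *
from h import *
im=np.load('pics/a_top_i.npy');d=np.load('pics/a_top_d.npy');p=camera_params('top')
f=lambda a:((np.array(a,float)+.5)/4.4-.5)+[190,150]
c=f([(316,114),(731,132),(724,364),(303,346)])
C=cast(p,c[:,0],c[:,1],z=10.)[:,:2]; print(C)
s=f([(337,138),(705,154),(699,338),(327,321)]); S=cast(p,s[:,0],s[:,1],z=10.)[:,:2]; print('screws',S.mean(0),C.mean(0))
for Q in(C,S):
    e=(Q[1]+Q[2]-Q[0]-Q[3])/2; g=(Q[0]+Q[1]-Q[2]-Q[3])/2
    print('len',np.linalg.norm(e),np.linalg.norm(g),'yaw',np.arctan2(e[1],e[0]),np.arctan2(g[1],g[0])-np.pi/2)
# handle end & foot plate edges
h=f([(433,383),(433,280)]); print('handle@130',cast(p,h[:,0],h[:,1],z=130.))
P=cloud(p,d)
for q in h: 
    u,v=np.round(q).astype(int); print(P[v-3:v+1,u-1:u+2].reshape(-1,3).mean(0))
# side corner check
ps=camera_params('side'); g=lambda a:((np.array(a,float)+.5)/3.3-.5)+[230,130]
c=g([(505,303),(290,478),(155,380)]); print('side corners TL..',cast(ps,c[:,0],c[:,1],z=10.))
s=g([(376,237),(482,297),(290,448),(181,374)]); print('side screws',cast(ps,s[:,0],s[:,1],z=10.).mean(0))
E
```

```text
[[ 606.25449457  110.58170396]
 [ 594.48868765 -138.1644492 ]
 [ 455.62767476 -131.9764257 ]
 [ 467.38244649  116.88909898]]
screws [531.51088975  -9.75294896] [530.93832587 -10.66751799]
len 249.08362027096223 139.00700399377732 yaw -1.6180281078609131 -1.6157567566570394
len 220.5106301777762 109.96286342951282 yaw -1.6195473577270658 -1.6161862250532975
handle@130 [[441.08816741  33.34042417 130.        ]
 [495.95407295  33.50103868 130.        ]]
[444.74419703  35.00694517 101.26040349]
[499.46102158  33.17567484 136.98650977]
side corners TL.. [[ 455.10353038 -126.16188266   10.        ]
 [ 463.52459516  122.40179417   10.        ]
 [ 603.06663628  112.85891152   10.        ]]
side screws [532.75437494 -12.27643968  10.        ]
```

```bash
cat >> h.py <<'E'
EX=np.array([np.cos(-1.617),np.sin(-1.617)]);EY=np.array([-EX[1],EX[0]]);O=np.array([532.6,19.8])
def fx(x,y): return O+x*EX+y*EY
def tofx(P): P=np.asarray(P)[...,:2]-O; return np.stack([P@EX,P@EY],-1)
def to(s,pos,yaw,roll=np.pi,pitch=0.):
    R=Ro.from_euler('xyz',s['tcp_rot']); T=Ro.from_euler('xyz',[roll,pitch,yaw])
    print('lin cm',np.round(R.inv().apply(np.array(pos)-s['ee_pos'])/10,2),'rot',np.round((R.inv()*T).as_rotvec(),3))
E
python3 - <<'E'
from station import *
from h import *
to(state(),[494,210,225],-0.046)
E
```

```text
lin cm [-61.02 -53.66  -0.23] rot [-1.000e-03  1.000e-03 -1.096e+00]
```

>>> {"name": "step_arm", "arguments": {
  "motion": [
    {"claw": 8.78,"linear": [-2,-1.8,0],"rotation": [0,0,-0.05]},
    {"claw": 8.78,"linear": [-6,-5.3,0],"rotation": [0,0,-0.12]},
    {"claw": 8.78,"linear": [-10.5,-9.2,0],"rotation": [0,0,-0.2]},
    {"claw": 8.78,"linear": [-15,-13.2,0],"rotation": [0,0,-0.28]},
    {"claw": 8.78,"linear": [-19.5,-17.1,0],"rotation": [0,0,-0.36]},
    {"claw": 8.78,"linear": [-24,-21.1,0],"rotation": [0,0,-0.44]},
    {"claw": 8.78,"linear": [-28.5,-25.1,0],"rotation": [0,0,-0.52]},
    {"claw": 8.78,"linear": [-32,-28.1,0],"rotation": [0,0,-0.58]}
  ]
}}

```text
clock: 1.15
ee_pos: [382.7, -158.2, 222.8]
tcp_rot: [-3.142, -0.001, -0.558]
contact_force: [0.3, 0.4, 0.1]
gripper_width: 1.0
```

```bash
python3 - <<'E'
from station import *
from h import *
s=state();print(s['clock'],s['ee_pos'],s['tcp_rot'],s['joint_pos'])
to(s,[494,210,225],-0.046)
E
```

```text
1.15 [ 382.69308639 -158.1847167   222.79969062] [-3.14158209e+00 -5.05783849e-04 -5.58257875e-01] [ 0.64133572  0.06851557 -0.38073355  2.05078113  0.02989625  1.02689949
 -0.31230749]
lin cm [-10.06 -37.12  -0.22] rot [ 0.    -0.    -0.512]
```

>>> {"name": "step_arm", "arguments": {
  "motion": [
    {"claw": 8.78,"linear": [-1.3,-4.8,0],"rotation": [0,0,-0.07]},
    {"claw": 8.78,"linear": [-2.7,-10,0],"rotation": [0,0,-0.14]},
    {"claw": 8.78,"linear": [-4.1,-15.2,0],"rotation": [0,0,-0.22]},
    {"claw": 8.78,"linear": [-5.5,-20.4,0],"rotation": [0,0,-0.29]},
    {"claw": 8.78,"linear": [-6.9,-25.6,0],"rotation": [0,0,-0.36]},
    {"claw": 8.78,"linear": [-8.3,-30.8,0],"rotation": [0,0,-0.43]},
    {"claw": 8.78,"linear": [-9.6,-35.3,0],"rotation": [0,0,-0.49]},
    {"claw": 8.78,"linear": [-10.1,-37.1,-0.2],"rotation": [0,0,-0.512]}
  ]
}}

```text
clock: 2.15
ee_pos: [494.3, 209.8, 224.3]
tcp_rot: [-3.141, 0.001, -0.046]
contact_force: [-0.1, -0.5, -0.5]
gripper_width: 1.001
```

```bash
cat > w.py <<'E'
from station import *
from h import *
import sys
def wrist(tag):
    s=state();p=camera_params('wrist');im,d=get_image('wrist')
    cv2.imwrite(f'pics/{tag}.png',im[:,:,::-1]);np.savez(f'pics/{tag}.npz',im=im,d=d,**p)
    print(s['clock'],s['ee_pos'],s['tcp_rot']);return s,p,im,d
E
python3 - <<'E'
from w import *
import time
wrist('c0')
s,p,im,d=wrist('c1')
P=cloud(p,d)
z=P[...,2]
for lo,hi in((125,135),(76,84)):
    k=(z>lo)&(z<hi)&(np.hypot(P[...,0]-494,P[...,1]-210)<40);q=P[k]
    print(len(q),q.mean(0),cv2.minEnclosingCircle(q[:,:2].astype(np.float32)))
E
```

```text
2.15 [494.30292647 209.84241886 224.26290405] [-3.14063738e+00  1.14082103e-03 -4.59095046e-02]
2.2 [494.68124883 210.8845191  224.67027218] [-3.13959728e+00  4.61631875e-04 -4.50923062e-02]
1182 [491.44118919 212.16941826 130.17468096] ((491.4742431640625, 211.48890686035156), 17.852550506591797)
1056 [492.26559829 221.90692125  80.14265705] ((491.4081115722656, 211.49073791503906), 29.823589324951172)
```

View pics/c1.png

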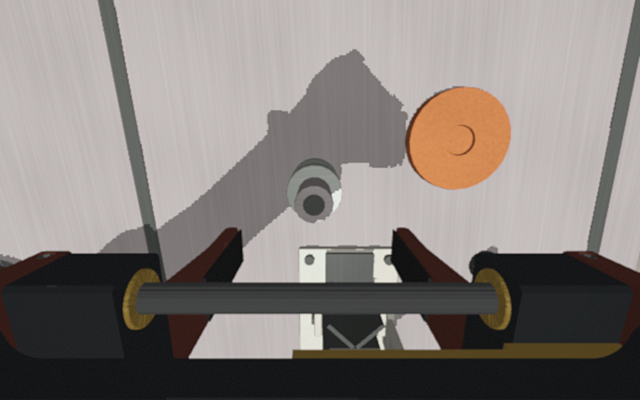

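```bash
python3 - <<'E'
from h import *
D=np.load('pics/c1.npz');p={k:D[k] for k in('fx','fy','cx','cy','eye','orientation')}
R=Ro.from_euler('xyz',p['orientation']).as_matrix()
def proj(X):
    c=R.T@(np.array(X)-p['eye']); return p['fx']*c[0]/-c[2]+p['cx'],p['fy']*-c[1]/-c[2]+p['cy'],-c[2]
tcp=np.array([494.5,210.3,224.5]);a=-.0455
for k in(-44,0,44): print(k,proj(tcp+k*np.array([np.cos(a),np.sin(a),0])))
im=D['im'][225:260,225:415];cv2.imwrite('pics/c1z.png',cv2.resize(im[:,:,::-1],None,fx=4,fy=4))
P=cloud(p,D['d'])
for v in(232,236,240,245):
  print([ (u,np.round(P[v,u],0)) for u in (232,238,398,404)])
E
```

```text
-44 (np.float64(242.62864321479367), np.float64(245.9607305395714), np.float64(174.2933629159879))
0 (np.float64(316.81376477868463), np.float64(246.04467269822817), np.float64(174.24797010159128))
44 (np.float64(391.0375478997876), np.float64(246.1286586033196), np.float64(174.20257728719463))
[(232, array([448., 225., 234.])), (238, array([450., 223., 230.])), (398, array([540., 220., 233.])), (404, array([543., 220., 233.]))]
[(232, array([449., 224., 238.])), (238, array([451., 222., 233.])), (398, array([539., 219., 237.])), (404, array([541., 220., 240.]))]
[(232, array([450., 223., 241.])), (238, array([451., 220., 234.])), (398, array([538., 218., 239.])), (404, array([540., 220., 244.]))]
[(232, array([451., 221., 244.])), (238, array([451., 217., 234.])), (398, array([538., 216., 240.])), (404, array([539., 219., 248.]))]
```

View pics/c1z.png

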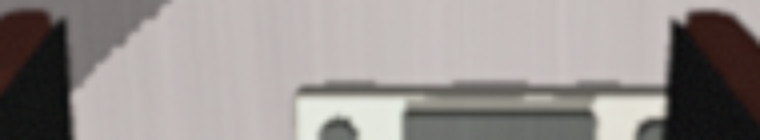

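>>> {"name": "step_arm", "arguments": {
  "motion": [
    {"claw": 8.78,"linear": [-0.1,0,1.5],"rotation": [0,0,0]},
    {"claw": 8.78,"linear": [-0.2,0,4],"rotation": [0,0,0]},
    {"claw": 8.78,"linear": [-0.25,0,6.5],"rotation": [0,0,0]},
    {"claw": 8.78,"linear": [-0.25,0,7.5],"rotation": [0,0,0]},
    {"claw": 8.78,"linear": [-0.25,0,7.5],"rotation": [0,0,0]}
  ]
}}

```text
clock: 2.88
ee_pos: [491.8, 206.0, 149.0]
tcp_rot: [3.141, 0.001, -0.051]
contact_force: [0.3, 0.4, 0.2]
gripper_width: 0.998
```

```bash
python3 - <<'E'
from w import *
s,p,im,d=wrist('c2')
P=cloud(p,d)
z=P[...,2]
for lo,hi in((125,135),(76,84)):
    k=(z>lo)&(z<hi)&(np.hypot(P[...,0]-494,P[...,1]-210)<34);q=P[k]
    print(len(q),q.mean(0),cv2.minEnclosingCircle(q[:,:2].astype(np.float32)))
E
```

```text
2.875 [491.751815   206.00425149 149.03568514] [ 3.14054717e+00  1.20602483e-03 -5.14803151e-02]
2241 [491.5038221  212.28662513 130.19631319] ((491.50848388671875, 211.31922912597656), 17.944345474243164)
1764 [492.09445698 222.84313229  80.11689367] ((491.3526611328125, 211.32769775390625), 29.87284278869629)
```

View pics/c2.png

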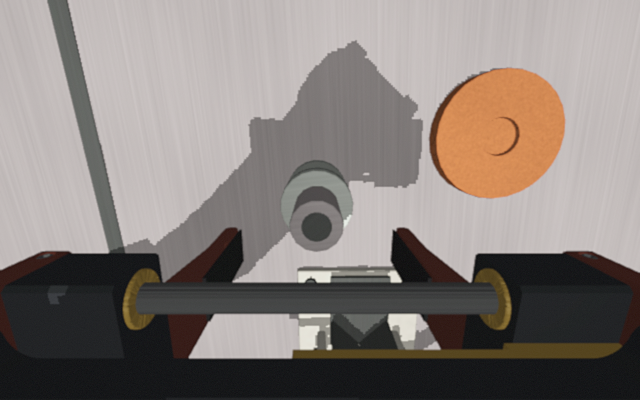

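```bash
python3 - <<'E'
from w import *
s=state();print(s['clock'],s['ee_pos'],s['tcp_rot'],s['contact_force'])
to(s,[491.5,211.3,87],-0.046)
E
```

```text
2.925 [492.245342   206.59938504 149.84043222] [ 3.14129814e+00 -1.12431572e-04 -5.11457782e-02] [0.27745789 0.14143319 0.40585538]
lin cm [-0.1  -0.47  6.28] rot [ 0.    -0.    -0.005]
```

>>> {"name": "step_arm", "arguments": {
  "motion": [
    {"claw": 8.78,"linear": [-0.1,-0.5,1],"rotation": [0,0,-0.005]},
    {"claw": 8.78,"linear": [-0.1,-0.5,3],"rotation": [0,0,-0.005]},
    {"claw": 8.78,"linear": [-0.1,-0.5,5],"rotation": [0,0,-0.005]},
    {"claw": 8.78,"linear": [-0.1,-0.5,6.2],"rotation": [0,0,-0.005]},
    {"claw": 8.78,"linear": [-0.1,-0.5,6.2],"rotation": [0,0,-0.005]}
  ]
}}

```text
clock: 3.55
ee_pos: [490.9, 212.5, 87.1]
tcp_rot: [3.141, 0.001, -0.045]
contact_force: [0.7, 0.7, -0.2]
gripper_width: 0.998
```

```bash
python3 - <<'E'
from w import *
s=state();print(s['clock'],s['ee_pos'],s['tcp_rot'],s['contact_force'])
to(s,[491.5,211.3,87],-0.046)
E
```

```text
3.55 [490.92229223 212.46735461  87.06839681] [ 3.14126179e+00  1.12150447e-03 -4.45673785e-02] [ 0.67327398  0.68576237 -0.1532847 ]
lin cm [0.06 0.11 0.01] rot [0.    0.001 0.001]
```

Centred within about 1 mm. I'll close in stages with a moderate grip.

>>> {"name": "step_arm", "arguments": {
  "motion": [
    {"claw": 4.5,"linear": [0.05,0,0],"rotation": [0,0,0]},
    {"claw": 4.0,"linear": [0.05,0,0],"rotation": [0,0,0]},
    {"claw": 3.7,"linear": [0.05,0,0],"rotation": [0,0,0]},
    {"claw": 3.0,"linear": [0.05,0,0],"rotation": [0,0,0]},
    {"claw": 3.0,"linear": [0.05,0,0],"rotation": [0,0,0]},
    {"claw": 3.0,"linear": [0.05,0,0],"rotation": [0,0,0]}
  ],
  "force": 35
}}

```text
clock: 4.3
ee_pos: [491.9, 212.3, 87.7]
tcp_rot: [3.142, -0.0, -0.045]
contact_force: [0.9, 0.5, 1.0]
gripper_width: 0.407
```

>>> {"name": "step_arm", "arguments": {
  "motion": [
    {"claw": 3.0,"linear": [0,0,-0.5],"rotation": [0,0,0]},
    {"claw": 3.0,"linear": [0,0,-2],"rotation": [0,0,0]},
    {"claw": 3.0,"linear": [0,0,-4],"rotation": [0,0,0]},
    {"claw": 3.0,"linear": [0,0,-5.5],"rotation": [0,0,0]},
    {"claw": 3.0,"linear": [0,0,-6],"rotation": [0,0,0]},
    {"claw": 3.0,"linear": [0,0,-6],"rotation": [0,0,0]}
  ]
}}

```text
clock: 5.05
ee_pos: [491.9, 212.2, 147.8]
tcp_rot: [3.142, -0.0, -0.045]
contact_force: [-0.0, -0.5, -7.9]
gripper_width: 0.409
```

```bash
python3 - <<'E'
from w import *
s=state();print(s['clock'],s['ee_pos'],s['tcp_rot'],s['contact_force'],s['gripper_width'])
D=np.load('pics/c1.npz')
im=D['im'][235:360,280:420];cv2.imwrite('pics/c1y.png',cv2.resize(im[:,:,::-1],None,fx=5,fy=4.8,interpolation=cv2.INTER_CUBIC))
E
```

```text
5.05 [491.8733655  212.22089697 147.81995256] [ 3.14151227e+00 -4.15305239e-04 -4.51388472e-02] [-4.53283861e-03 -5.39562064e-01 -7.92651701e+00] 0.40858743278276544
```

View pics/c1y.png

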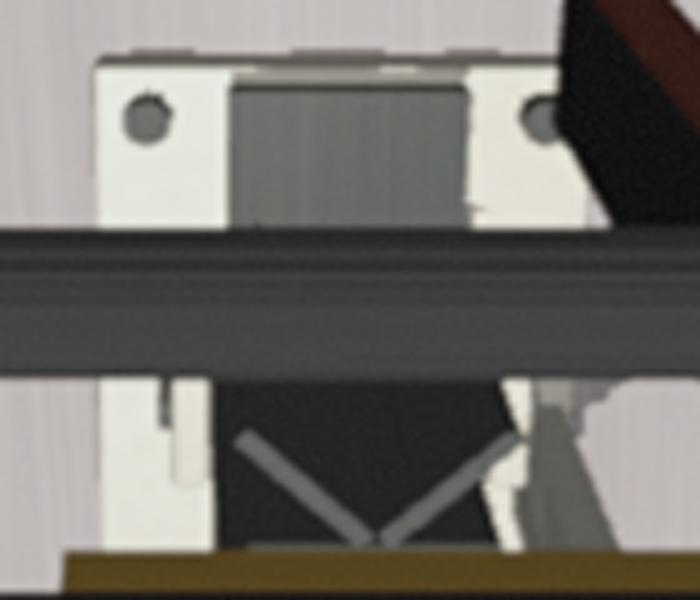

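```bash
python3 - <<'E'
from h import *
D=np.load('pics/c1.npz');p={k:D[k] for k in('fx','fy','cx','cy','eye','orientation')}
f=lambda x,y:(280+(x+.5)/5-.5,235+(y+.5)/4.8-.5)
def g(n,x,y,z):
    P=cast(p,*f(x,y),z=z); print(n,np.round(P,1),'fixture',np.round(tofx(P),1)); return P
a=g('screwL -80,-55',147,118,11.);b=g('screwR -80,55',544,118,11.)
g('footL -93,-33',231,88,22.);g('footR -93,33',468,88,22.)
g('plateL -95,-70',98,64,10.)
g('VtipL',240,434,97.);g('VtipR',516,434,97.);g('Vcorner',376,540,97.)
print(np.arctan2(*(b-a)[1::-1]))
E
```

```text
screwL -80,-55 [478.7 102.4  11. ] fixture [-80.  -57.7]
screwR -80,55 [588.8  97.5  11. ] fixture [-80.2  52.5]
footL -93,-33 [502.2 115.6  22. ] fixture [-94.3 -34.8]
footR -93,33 [565.6 112.8  22. ] fixture [-94.4  28.7]
plateL -95,-70 [466.  119.3  10. ] fixture [-96.3 -71.1]
VtipL [500.   60.4  97. ] fixture [-39.1 -34.4]
VtipR [562.8  57.7  97. ] fixture [-39.2  28.4]
Vcorner [530.6  29.5  97. ] fixture [-9.6 -2.5]
-0.044222930094339453
```

```bash
sed -i 's/O=np.array(\[532.6,19.8\])/O=np.array([530.0,20.7])/' h.py; python3 - <<'E'
from w import *
s=state()
t=fx(-58,0)+[0,.9];print(t)
to(s,[*t,148],-0.045)
E
```

```text
[532.67885968  79.53810241]
lin cm [ 4.68 13.07 -0.02] rot [ 0. -0. -0.]
```

>>> {"name": "step_arm", "arguments": {
  "motion": [
    {"claw": 3.0,"linear": [0.4,1.0,0],"rotation": [0,0,0]},
    {"claw": 3.0,"linear": [1.2,3.2,0],"rotation": [0,0,0]},
    {"claw": 3.0,"linear": [2.1,5.8,0],"rotation": [0,0,0]},
    {"claw": 3.0,"linear": [3.0,8.4,0],"rotation": [0,0,0]},
    {"claw": 3.0,"linear": [3.9,11,0],"rotation": [0,0,0]},
    {"claw": 3.0,"linear": [4.5,12.7,0],"rotation": [0,0,0]},
    {"claw": 3.0,"linear": [4.7,13.1,0],"rotation": [0,0,0]},
    {"claw": 3.0,"linear": [4.7,13.1,0],"rotation": [0,0,0]}
  ]
}}

```text
clock: 6.05
ee_pos: [532.7, 79.9, 147.5]
tcp_rot: [-3.141, 0.0, -0.045]
contact_force: [0.1, 0.0, -6.8]
gripper_width: 0.406
```

```bash
python3 - <<'E'
from w import *
s,p,im,d=wrist('d0')
to(s,[532.7,79.5,112],-0.045)
for n in('side','top'):
    im,d=get_image(n);cv2.imwrite(f'pics/d_{n}.png',cv2.resize((im[130:290,230:410] if n=='side' else im[150:250,220:370])[:,:,::-1],None,fx=4,fy=4))
E
```

```text
6.05 [532.74125247  79.94948213 147.52920154] [-3.14102130e+00  2.92885221e-04 -4.46698053e-02]
lin cm [-0.    0.05  3.55] rot [-0.001  0.     0.   ]
```

View pics/d0.png

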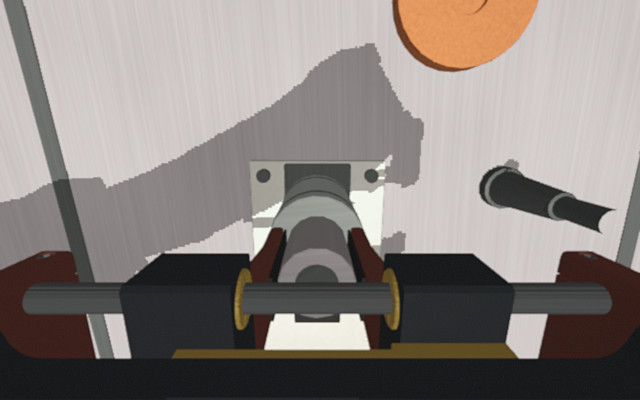

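View pics/d_side.png

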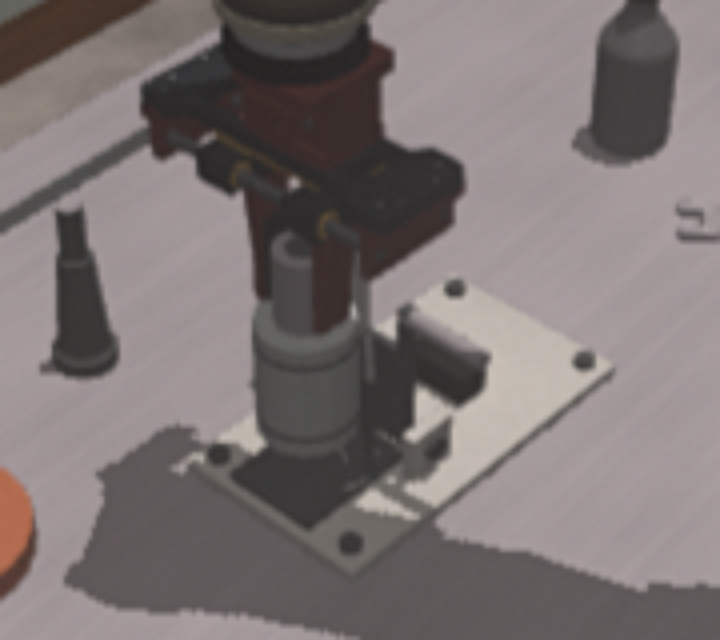

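>>> {"name": "step_arm", "arguments": {
  "motion": [
    {"claw": 3.0,"linear": [0,0,0.6],"rotation": [0,0,0]},
    {"claw": 3.0,"linear": [0,0,1.6],"rotation": [0,0,0]},
    {"claw": 3.0,"linear": [0,0,2.6],"rotation": [0,0,0]},
    {"claw": 3.0,"linear": [0,0,3.3],"rotation": [0,0,0]},
    {"claw": 3.0,"linear": [0,0,3.6],"rotation": [0,0,0]},
    {"claw": 3.0,"linear": [0,0,3.6],"rotation": [0,0,0]}
  ]
}}

```text
clock: 6.95
ee_pos: [532.9, 79.4, 111.5]
tcp_rot: [3.142, 0.0, -0.045]
contact_force: [0.7, 0.3, -7.1]
gripper_width: 0.403
```

>>> {"name": "step_arm", "arguments": {
  "motion": [
    {"claw": 3.0,"linear": [0,0.1,0],"rotation": [0,0,0]},
    {"claw": 3.0,"linear": [0,0.2,0],"rotation": [0,0,0]},
    {"claw": 3.0,"linear": [0,0.3,0],"rotation": [0,0,0]},
    {"claw": 3.0,"linear": [0,0.4,0],"rotation": [0,0,0]},
    {"claw": 3.0,"linear": [0,0.4,0],"rotation": [0,0,0]}
  ]
}}

```text
clock: 7.58
ee_pos: [532.8, 75.2, 111.7]
tcp_rot: [3.142, -0.0, -0.045]
contact_force: [0.6, -0.8, -6.7]
gripper_width: 0.405
```

>>> {"name": "step_arm", "arguments": {
  "motion": [
    {"claw": 3.0,"linear": [0,0.05,0],"rotation": [0,0,0]},
    {"claw": 3.0,"linear": [0,0.1,0],"rotation": [0,0,0]},
    {"claw": 3.0,"linear": [0,0.1,0],"rotation": [0,0,0]}
  ]
}}

```text
clock: 7.95
ee_pos: [532.7, 74.3, 111.6]
tcp_rot: [3.142, -0.0, -0.045]
contact_force: [0.0, 0.9, -7.1]
gripper_width: 0.406
```

>>> {"name": "step_arm", "arguments": {
  "motion": [
    {"claw": 3.0,"linear": [0,0.05,0],"rotation": [0,0,0]},
    {"claw": 3.0,"linear": [0,0.1,0],"rotation": [0,0,0]},
    {"claw": 3.0,"linear": [0,0.1,0],"rotation": [0,0,0]}
  ]
}}

```text
clock: 8.32
ee_pos: [532.9, 73.8, 111.7]
tcp_rot: [-3.141, -0.001, -0.045]
contact_force: [1.1, 1.8, -7.5]
gripper_width: 0.405
```

>>> {"name": "step_arm", "arguments": {
  "motion": [
    {"claw": 3.0,"linear": [0,0,0.1],"rotation": [0,0,0]},
    {"claw": 3.0,"linear": [0,0,0.17],"rotation": [0,0,0]},
    {"claw": 3.0,"linear": [0,0,0.2],"rotation": [0,0,0]},
    {"claw": 3.0,"linear": [0,0,0.2],"rotation": [0,0,0]}
  ]
}}

```text
clock: 8.82
ee_pos: [532.9, 73.8, 109.8]
tcp_rot: [-3.141, -0.001, -0.045]
contact_force: [-0.5, 3.3, -4.4]
gripper_width: 0.408
```

>>> {"name": "step_arm", "arguments": {
  "motion": [
    {"claw": 3.0,"linear": [0,0,0.04],"rotation": [0,0,0]},
    {"claw": 3.0,"linear": [0,0,0.05],"rotation": [0,0,0]},
    {"claw": 3.0,"linear": [0,0,0.05],"rotation": [0,0,0]}
  ]
}}

```text
clock: 9.2
ee_pos: [532.9, 73.8, 109.7]
tcp_rot: [-3.141, -0.001, -0.045]
contact_force: [-0.5, 3.9, 3.8]
gripper_width: 0.411
```

Seated: the foot plate and the V both push back. I'll open slowly and retreat upward.

>>> {"name": "step_arm", "arguments": {
  "motion": [
    {"claw": 3.7,"linear": [0,0,0],"rotation": [0,0,0]},
    {"claw": 4.2,"linear": [0,0,0],"rotation": [0,0,0]},
    {"claw": 5.5,"linear": [0,0,0],"rotation": [0,0,0]},
    {"claw": 5.5,"linear": [0,0,0],"rotation": [0,0,0]},
    {"claw": 5.5,"linear": [0,0,-1],"rotation": [0,0,0]},
    {"claw": 5.5,"linear": [0,0,-4],"rotation": [0,0,0]},
    {"claw": 5.5,"linear": [0,0,-8],"rotation": [0,0,0]},
    {"claw": 5.5,"linear": [0,0,-10],"rotation": [0,0,0]}
  ]
}}

```text
clock: 10.2
ee_pos: [533.4, 73.8, 212.0]
tcp_rot: [-3.141, -0.003, -0.045]
contact_force: [0.3, -0.3, 0.2]
gripper_width: 0.624
```

```bash
python3 - <<'E'
from w import *
s,p,im,d=wrist('e0')
P=cloud(p,d);z=P[...,2]
for lo,hi in((147,157),(98,105)):
    k=(z>lo)&(z<hi)&(np.hypot(P[...,0]-532,P[...,1]-73)<33);q=P[k]
    c=cv2.minEnclosingCircle(q[:,:2].astype(np.float32));print(len(q),q.mean(0),c,tofx(np.array(c[0])))
im,d=get_image('side');cv2.imwrite('pics/e_side.png',cv2.resize(im[130:290,230:410][:,:,::-1],None,fx=4,fy=4))
E
```

```text
10.2 [533.41573368  73.80654684 211.97660963] [-3.14113346e+00 -2.98581231e-03 -4.47605933e-02]
1530 [532.36636304  73.962351   152.16092331] ((532.3917846679688, 73.14505767822266), 17.924226760864258) [-5.24995582e+01 -3.30600925e-02]
1304 [532.64734845  83.88408998 102.02835283] ((531.5936889648438, 71.68582153320312), 31.451017379760742) [-51.00501756  -0.76290598]
```

View pics/e0.png

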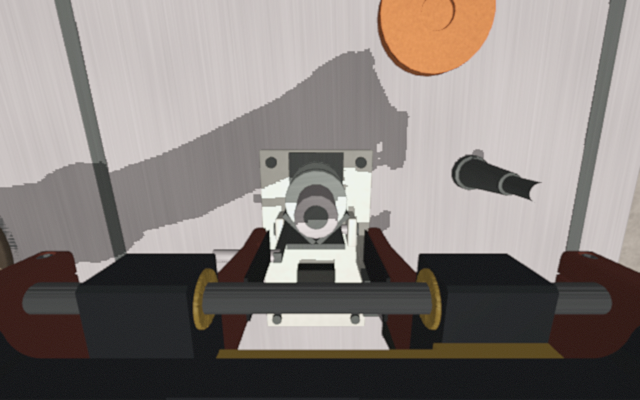

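View pics/e_side.png

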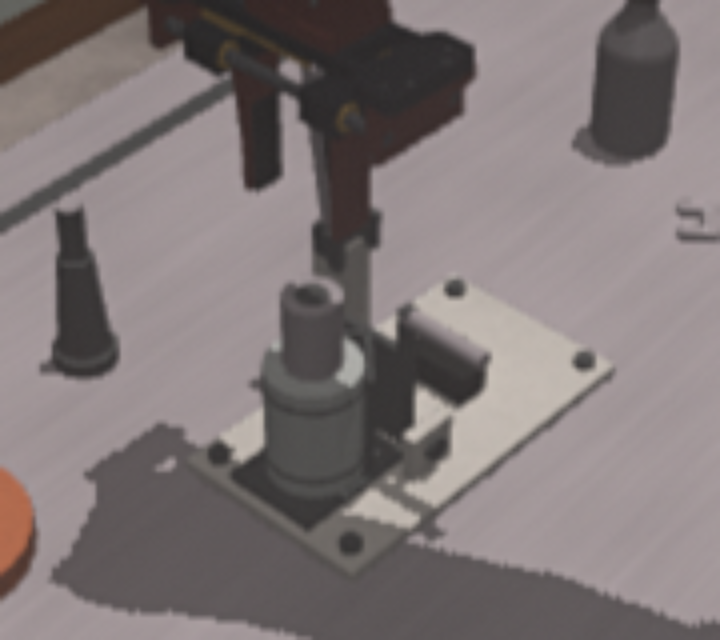

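```bash
python3 - <<'E'
from w import *
s=state()
to(s,[*fx(-10,-80),220],1.525)
print(fx(-10,-80),s['joint_pos'])
E
```

```text
lin cm [-8.16  4.32 -0.84] rot [ 0.003 -0.004 -1.57 ]
[450.54724835  34.38430687] [ 0.30168011  0.34786462 -0.66563683  1.78906828  0.2422416   1.08237536
 -0.4936109 ]
```

>>> {"name": "step_arm", "arguments": {
  "motion": [
    {"claw": 5.5,"linear": [-0.8,0.4,-0.8],"rotation": [0,0,-0.1]},
    {"claw": 5.5,"linear": [-2,1,-0.8],"rotation": [0,0,-0.25]},
    {"claw": 5.5,"linear": [-3,1.6,-0.8],"rotation": [0,0,-0.4]},
    {"claw": 5.5,"linear": [-4,2.2,-0.8],"rotation": [0,0,-0.56]},
    {"claw": 5.5,"linear": [-5,2.7,-0.8],"rotation": [0,0,-0.72]},
    {"claw": 5.5,"linear": [-6,3.2,-0.8],"rotation": [0,0,-0.88]},
    {"claw": 5.5,"linear": [-7,3.7,-0.8],"rotation": [0,0,-1.02]},
    {"claw": 5.5,"linear": [-8,4.2,-0.8],"rotation": [0,0,-1.15]}
  ]
}}

```text
clock: 11.3
ee_pos: [450.0, 34.7, 216.4]
tcp_rot: [-3.141, 0.0, 1.11]
contact_force: [-0.1, -0.5, -0.1]
gripper_width: 0.624
```

```bash
python3 - <<'E'
from w import *
s=state()
print(s['ee_pos'],s['tcp_rot'],s['joint_pos'])
to(s,[*fx(-10,-80),220],1.525)
E
```

```text
[450.00129039  34.74700072 216.40450578] [-3.14063231e+00  4.68739488e-04  1.10952815e+00] [ 0.63042323  0.23061847 -0.92423621  1.95929511  0.21124545  1.05254889
  0.72264282]
lin cm [-0.01  0.06 -0.36] rot [-0.001  0.    -0.415]
```

>>> {"name": "step_arm", "arguments": {
  "motion": [
    {"claw": 3.6,"linear": [0,0,-0.1],"rotation": [0,0,-0.14]},
    {"claw": 3.6,"linear": [0,0.05,0],"rotation": [0,0,-0.28]},
    {"claw": 3.6,"linear": [0,0.05,0],"rotation": [0,0,-0.39]},
    {"claw": 3.6,"linear": [0,0.05,0],"rotation": [0,0,-0.415]},
    {"claw": 3.6,"linear": [0,0.05,0],"rotation": [0,0,-0.415]}
  ]
}}

```text
clock: 11.92
ee_pos: [451.1, 34.7, 216.8]
tcp_rot: [-3.141, -0.0, 1.518]
contact_force: [0.1, -0.0, 1.2]
gripper_width: 0.406
```

```bash
python3 - <<'E'
from w import *
s,p,im,d=wrist('f0')
P=cloud(p,d);z=P[...,2]
F=tofx(P)
k=(z>124)&(z<142)&(abs(F[...,0]+10)<25)&(F[...,1]<-36)&(F[...,1]>-100)
print(k.sum(),np.median(P[k],0),np.median(F[k],0),F[k].min(0),F[k].max(0),z[k].max())
to(s,[*fx(-10,-80),118],1.525)
E
```

```text
11.925 [451.06984177  34.7239206  216.80755368] [-3.14108067e+00 -1.56032293e-04  1.51822523e+00]
866 [464.63075532  33.37275022 135.04878145] [ -9.84850052 -65.84434936] [-15.38673857 -92.25498605] [ -3.55443271 -36.05111893] 137.58419430530947
lin cm [-0.04 -0.05  9.88] rot [-0.001 -0.    -0.007]
```

View pics/f0.png

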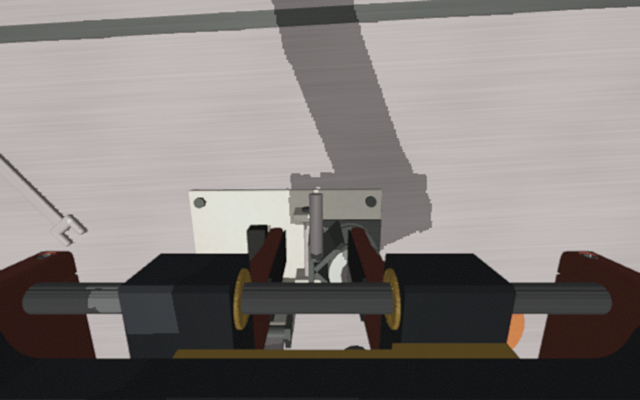

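>>> {"name": "step_arm", "arguments": {
  "motion": [
    {"claw": 3.6,"linear": [0,0,1],"rotation": [0,0,-0.007]},
    {"claw": 3.6,"linear": [0,0,3.5],"rotation": [0,0,-0.007]},
    {"claw": 3.6,"linear": [0,0,6],"rotation": [0,0,-0.007]},
    {"claw": 3.6,"linear": [0,0,8.5],"rotation": [0,0,-0.007]},
    {"claw": 3.6,"linear": [0,0,9.9],"rotation": [0,0,-0.007]},
    {"claw": 1.8,"linear": [0,0,9.9],"rotation": [0,0,-0.007]},
    {"claw": 1.8,"linear": [0,0,9.9],"rotation": [0,0,-0.007]},
    {"claw": 1.8,"linear": [0,0,9.9],"rotation": [0,0,-0.007]}
  ],
  "force": 15
}}

```text
clock: 12.98
ee_pos: [451.8, 34.8, 118.9]
tcp_rot: [3.14, 0.0, 1.527]
contact_force: [-0.4, -0.3, 0.8]
gripper_width: 0.209
```

```bash
cat > arc.py <<'E'
from w import *
s=state();print(s['ee_pos'],s['contact_force'],tofx(s['ee_pos']),s['gripper_width'])
# rows to reach bar angles; bar: hinge + Rot(-10,100)
for t in np.arange(0,1.6,0.1):
    x=-10*np.cos(t)+100*np.sin(t); z=30+100*np.cos(t)+10*np.sin(t)
    print(round(t,2),'fixture',round(x,1),round(z,1),'tool lin from t0: x',round(-(x+10)/10,2),'z',round((130-z)/10,2))
E
python3 arc.py
```

```text
[451.82811876  34.83482841 118.88444296] [-0.39382366 -0.2863334   0.7547847 ] [-10.50920061 -78.74130487] 0.20854874328663392
0.0 fixture -10.0 130.0 tool lin from t0: x -0.0 z 0.0
0.1 fixture 0.0 130.5 tool lin from t0: x -1.0 z -0.05
0.2 fixture 10.1 130.0 tool lin from t0: x -2.01 z 0.0
0.3 fixture 20.0 128.5 tool lin from t0: x -3.0 z 0.15
0.4 fixture 29.7 126.0 tool lin from t0: x -3.97 z 0.4
0.5 fixture 39.2 122.6 tool lin from t0: x -4.92 z 0.74
0.6 fixture 48.2 118.2 tool lin from t0: x -5.82 z 1.18
0.7 fixture 56.8 112.9 tool lin from t0: x -6.68 z 1.71
0.8 fixture 64.8 106.8 tool lin from t0: x -7.48 z 2.32
0.9 fixture 72.1 100.0 tool lin from t0: x -8.21 z 3.0
1.0 fixture 78.7 92.4 tool lin from t0: x -8.87 z 3.76
1.1 fixture 84.6 84.3 tool lin from t0: x -9.46 z 4.57
1.2 fixture 89.6 75.6 tool lin from t0: x -9.96 z 5.44
1.3 fixture 93.7 66.4 tool lin from t0: x -10.37 z 6.36
1.4 fixture 96.8 56.9 tool lin from t0: x -10.68 z 7.31
1.5 fixture 99.0 47.0 tool lin from t0: x -10.9 z 8.3
```

```bash
cat > arc.py <<'E'
from w import *
import sys
t0,t1=float(sys.argv[1]),float(sys.argv[2])
s=state();print(s['clock'],s['ee_pos'],s['tcp_rot'],s['contact_force'],tofx(s['ee_pos']),s['gripper_width'])
R=Ro.from_euler('xyz',s['tcp_rot'])
def pose(t):
    bx=-10*np.cos(t)+100*np.sin(t); bz=30+100*np.cos(t)+10*np.sin(t)
    T=Ro.from_euler('xyz',[np.pi,0,1.525])*Ro.from_rotvec([0,.4*t,0])
    return np.array([*fx(bx,-79),bz])+11.5*T.apply([0,0,1]),T
for t in np.linspace(t0,t1,9)[(0 if t0==0 else 0):]:
    p,T=pose(t)
    print(round(t,3),np.round(R.inv().apply(p-s['ee_pos'])/10,2),np.round((R.inv()*T).as_rotvec(),3))
E
python3 arc.py 0 0.2
```

```text
12.975 [451.82811876  34.83482841 118.88444296] [3.14015514e+00 1.31939427e-04 1.52683459e+00] [-0.39382366 -0.2863334   0.7547847 ] [-10.50920061 -78.74130487] 0.20854874328663392
0.0 [-0.05 -0.03  0.04] [0.001 0.    0.002]
0.025 [-0.29 -0.03  0.02] [0.001 0.01  0.002]
0.05 [-0.53 -0.03  0.  ] [0.001 0.02  0.002]
0.075 [-0.77 -0.03 -0.01] [0.001 0.03  0.002]
0.1 [-1.01 -0.03 -0.01] [0.001 0.04  0.002]
0.125 [-1.25 -0.03 -0.01] [0.001 0.05  0.002]
0.15 [-1.49 -0.03 -0.  ] [0.001 0.06  0.002]
0.175 [-1.73 -0.03  0.01] [0.001 0.07  0.002]
0.2 [-1.97 -0.03  0.04] [0.001 0.08  0.002]
```

>>> {"name": "step_arm", "arguments": {
  "motion": [
    {"claw": 1.0,"linear": [0,0,0],"rotation": [0,0,0]},
    {"claw": 1.0,"linear": [0,0,0],"rotation": [0,0,0]},
    {"claw": 1.0,"linear": [0,0,0],"rotation": [0,0,0]}
  ],
  "force": 15
}}

```text
clock: 13.35
ee_pos: [451.6, 33.8, 118.6]
tcp_rot: [3.141, 0.002, 1.526]
contact_force: [-1.1, -4.8, 5.8]
gripper_width: 0.133
```

>>> {"name": "step_arm", "arguments": {
  "motion": [
    {"claw": 1.0,"linear": [-0.1,0,0],"rotation": [0,0.004,0]},
    {"claw": 1.0,"linear": [-0.3,0,-0.02],"rotation": [0,0.012,0]},
    {"claw": 1.0,"linear": [-0.55,0,-0.03],"rotation": [0,0.022,0]},
    {"claw": 1.0,"linear": [-0.85,0,-0.04],"rotation": [0,0.034,0]},
    {"claw": 1.0,"linear": [-1.15,0,-0.04],"rotation": [0,0.046,0]},
    {"claw": 1.0,"linear": [-1.45,0,-0.03],"rotation": [0,0.058,0]},
    {"claw": 1.0,"linear": [-1.75,0,-0.01],"rotation": [0,0.07,0]},
    {"claw": 1.0,"linear": [-2.0,0,0.01],"rotation": [0,0.08,0]}
  ]
}}

```text
clock: 14.35
ee_pos: [451.0, 17.8, 118.9]
tcp_rot: [3.14, -0.085, 1.529]
contact_force: [-2.4, 9.3, 8.6]
gripper_width: 0.132
```

```bash
python3 arc.py 0.2 0.5; python3 - <<'E'
from w import *
im,d=get_image('side');cv2.imwrite('pics/g_side.png',cv2.resize(im[130:290,230:410][:,:,::-1],None,fx=4,fy=4))
E
```

```text
14.35 [451.00149669  17.81882414 118.89500955] [ 3.13988874 -0.08453967  1.5289004 ] [-2.37927638  9.34328326  8.57574905] [  6.52682357 -78.78112257] 0.13209349450125568
0.2 [-0.26 -0.02  0.01] [ 0.001 -0.005  0.004]
0.238 [-0.62 -0.02  0.03] [0.001 0.01  0.004]
0.275 [-0.98 -0.03  0.05] [0.001 0.025 0.004]
0.312 [-1.34 -0.03  0.09] [0.001 0.04  0.004]
0.35 [-1.69 -0.03  0.15] [0.001 0.055 0.004]
0.388 [-2.05 -0.03  0.22] [0.001 0.07  0.004]
0.425 [-2.4  -0.03  0.3 ] [0.001 0.085 0.004]
0.462 [-2.75 -0.03  0.39] [0.001 0.1   0.004]
0.5 [-3.09 -0.04  0.5 ] [0.001 0.115 0.004]
```

View pics/g_side.png

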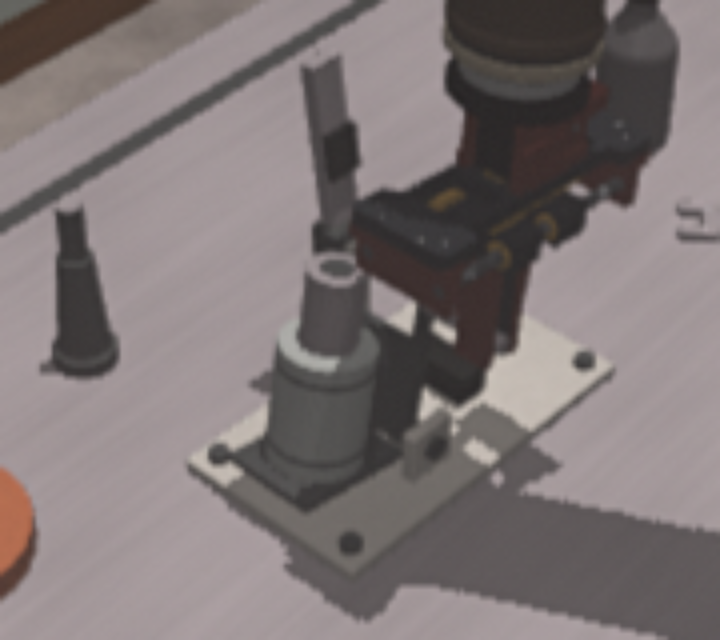

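>>> {"name": "step_arm", "arguments": {
  "motion": [
    {"claw": 1.0,"linear": [-0.36,0,0.02],"rotation": [0,0.015,0]},
    {"claw": 1.0,"linear": [-0.72,0,0.04],"rotation": [0,0.03,0]},
    {"claw": 1.0,"linear": [-1.08,0,0.08],"rotation": [0,0.045,0]},
    {"claw": 1.0,"linear": [-1.43,0,0.14],"rotation": [0,0.06,0]},
    {"claw": 1.0,"linear": [-1.8,0,0.21],"rotation": [0,0.075,0]},
    {"claw": 1.0,"linear": [-2.15,0,0.29],"rotation": [0,0.09,0]},
    {"claw": 1.0,"linear": [-2.5,0,0.38],"rotation": [0,0.105,0]},
    {"claw": 1.0,"linear": [-2.85,0,0.49],"rotation": [0,0.12,0]}
  ]
}}

```text
clock: 15.4
ee_pos: [449.6, -11.1, 111.5]
tcp_rot: [3.14, -0.203, 1.528]
contact_force: [-0.6, 6.2, 5.5]
gripper_width: 0.135
```

```bash
python3 arc.py 0.5 0.8
```

```text
15.4 [449.63155881 -11.13784745 111.5445799 ] [ 3.14037861 -0.20339052  1.52845009] [-0.58436109  6.24318113  5.52322318] [ 35.51586625 -78.81216983] 0.13475598032939765
0.5 [-0.14 -0.02 -0.  ] [ 0.001 -0.003  0.003]
0.538 [-0.49 -0.02  0.08] [0.    0.012 0.003]
0.575 [-0.84 -0.02  0.17] [0.    0.027 0.003]
0.612 [-1.18 -0.02  0.28] [0.    0.042 0.003]
0.65 [-1.52 -0.02  0.4 ] [0.    0.057 0.003]
0.688 [-1.86 -0.03  0.53] [0.    0.072 0.003]
0.725 [-2.18 -0.03  0.68] [0.    0.087 0.003]
0.763 [-2.51 -0.03  0.84] [0.    0.102 0.003]
0.8 [-2.83 -0.03  1.01] [0.    0.117 0.003]
```

>>> {"name": "step_arm", "arguments": {
  "motion": [
    {"claw": 1.0,"linear": [-0.36,0,0.08],"rotation": [0,0.015,0]},
    {"claw": 1.0,"linear": [-0.72,0,0.17],"rotation": [0,0.03,0]},
    {"claw": 1.0,"linear": [-1.06,0,0.28],"rotation": [0,0.045,0]},
    {"claw": 1.0,"linear": [-1.4,0,0.4],"rotation": [0,0.06,0]},
    {"claw": 1.0,"linear": [-1.74,0,0.53],"rotation": [0,0.075,0]},
    {"claw": 1.0,"linear": [-2.06,0,0.68],"rotation": [0,0.09,0]},
    {"claw": 1.0,"linear": [-2.39,0,0.84],"rotation": [0,0.105,0]},
    {"claw": 1.0,"linear": [-2.71,0,1.01],"rotation": [0,0.12,0]}
  ]
}}

```text
clock: 16.4
ee_pos: [448.3, -36.7, 95.9]
tcp_rot: [3.141, -0.322, 1.528]
contact_force: [-0.2, 3.4, 4.7]
gripper_width: 0.13
```

```bash
python3 arc.py 0.8 1.1
```

```text
16.4 [448.34128556 -36.74802347  95.94463281] [ 3.14100054 -0.32229225  1.52758818] [-0.17006112  3.41506389  4.66653586] [ 61.15830525 -78.91820286] 0.1298949894359645
0.8 [ 0.   -0.01  0.  ] [-0.    -0.002  0.002]
0.838 [-0.33 -0.01  0.15] [-0.     0.013  0.002]
0.875 [-0.65 -0.01  0.31] [-0.     0.028  0.002]
0.913 [-0.97 -0.01  0.48] [-0.     0.043  0.002]
0.95 [-1.28 -0.01  0.66] [-0.     0.058  0.002]
0.988 [-1.59 -0.01  0.85] [-0.     0.073  0.002]
1.025 [-1.89 -0.01  1.06] [-0.     0.088  0.002]
1.062 [-2.18 -0.01  1.28] [-0.     0.103  0.002]
1.1 [-2.46 -0.01  1.51] [-0.     0.118  0.002]
```

>>> {"name": "step_arm", "arguments": {
  "motion": [
    {"claw": 1.0,"linear": [-0.33,0,0.15],"rotation": [0,0.014,0]},
    {"claw": 1.0,"linear": [-0.65,0,0.31],"rotation": [0,0.029,0]},
    {"claw": 1.0,"linear": [-0.97,0,0.48],"rotation": [0,0.044,0]},
    {"claw": 1.0,"linear": [-1.28,0,0.66],"rotation": [0,0.059,0]},
    {"claw": 1.0,"linear": [-1.59,0,0.85],"rotation": [0,0.074,0]},
    {"claw": 1.0,"linear": [-1.89,0,1.06],"rotation": [0,0.089,0]},
    {"claw": 1.0,"linear": [-2.18,0,1.28],"rotation": [0,0.104,0]},
    {"claw": 1.0,"linear": [-2.46,0,1.51],"rotation": [0,0.118,0]}
  ]
}}

```text
clock: 17.4
ee_pos: [447.3, -56.6, 73.2]
tcp_rot: [-3.142, -0.439, 1.527]
contact_force: [0.6, 2.2, 3.5]
gripper_width: 0.133
```

```bash
python3 arc.py 1.1 1.36;python3 - <<'E'
from w import *
im,d=get_image('side');cv2.imwrite('pics/h_side.png',cv2.resize(im[130:290,230:410][:,:,::-1],None,fx=4,fy=4))
E
```

```text
17.4 [447.27092569 -56.55639713  73.24461632] [-3.14156167 -0.43888981  1.52675057] [0.6377644  2.18408461 3.52320553] [ 80.99497639 -79.07252642] 0.13312277628201008
1.1 [ 0.14  0.01 -0.  ] [-0.001  0.001  0.002]
1.132 [-0.11  0.01  0.18] [-0.001  0.014  0.002]
1.165 [-0.37  0.01  0.36] [-0.001  0.027  0.002]
1.198 [-0.61  0.01  0.56] [-0.001  0.04   0.002]
1.23 [-0.85  0.01  0.76] [-0.001  0.053  0.002]
1.263 [-1.09  0.01  0.97] [-0.001  0.066  0.002]
1.295 [-1.31  0.01  1.19] [-0.001  0.079  0.002]
1.328 [-1.53  0.01  1.42] [-0.001  0.092  0.002]
1.36 [-1.74  0.01  1.65] [-0.001  0.105  0.002]
```

View pics/h_side.png

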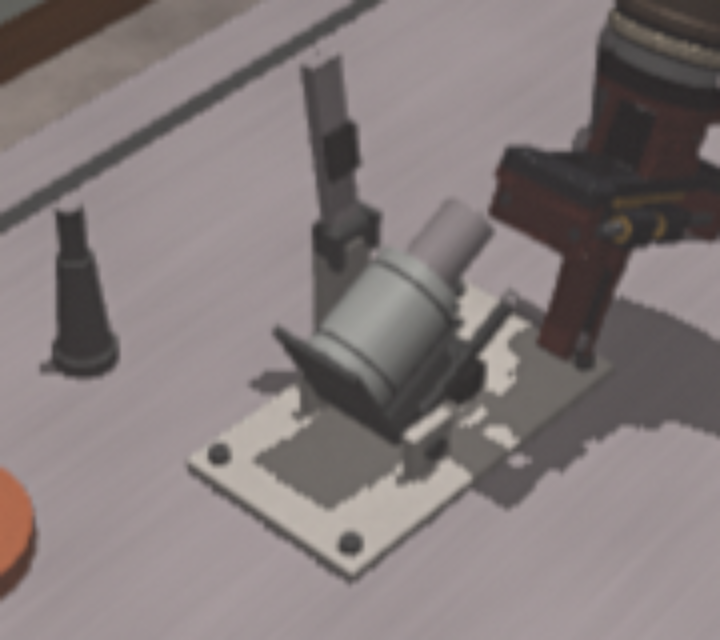

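>>> {"name": "step_arm", "arguments": {
  "motion": [
    {"claw": 1.0,"linear": [-0.25,0,0.18],"rotation": [0,0.013,0]},
    {"claw": 1.0,"linear": [-0.5,0,0.36],"rotation": [0,0.026,0]},
    {"claw": 1.0,"linear": [-0.73,0,0.56],"rotation": [0,0.039,0]},
    {"claw": 1.0,"linear": [-0.96,0,0.76],"rotation": [0,0.052,0]},
    {"claw": 1.0,"linear": [-1.18,0,0.97],"rotation": [0,0.065,0]},
    {"claw": 1.0,"linear": [-1.4,0,1.19],"rotation": [0,0.078,0]},
    {"claw": 1.0,"linear": [-1.6,0,1.42],"rotation": [0,0.091,0]},
    {"claw": 1.0,"linear": [-1.8,0,1.65],"rotation": [0,0.104,0]}
  ]
}}

```text
clock: 18.45
ee_pos: [446.8, -65.7, 50.7]
tcp_rot: [-3.141, -0.543, 1.527]
contact_force: [0.1, -1.0, 2.2]
gripper_width: 0.131
```

```bash
python3 arc.py 1.36 1.52
```

```text
18.45 [446.76608365 -65.70936165  50.67691813] [-3.14141239 -0.5427751   1.52695013] [ 0.06133857 -0.98297551  2.20577418] [ 90.16149012 -79.15407956] 0.13115724651445376
1.36 [0.05 0.02 0.01] [-0.001  0.001  0.002]
1.38 [-0.1   0.02  0.14] [-0.001  0.009  0.002]
1.4 [-0.23  0.02  0.28] [-0.001  0.017  0.002]
1.42 [-0.37  0.01  0.42] [-0.001  0.025  0.002]
1.44 [-0.5   0.01  0.56] [-0.001  0.033  0.002]
1.46 [-0.63  0.01  0.7 ] [-0.001  0.041  0.002]
1.48 [-0.76  0.01  0.85] [-0.001  0.049  0.002]
1.5 [-0.88  0.01  1.  ] [-0.001  0.057  0.002]
1.52 [-1.    0.01  1.15] [-0.001  0.065  0.002]
```

>>> {"name": "step_arm", "arguments": {
  "motion": [
    {"claw": 1.0,"linear": [-0.12,0,0.14],"rotation": [0,0.008,0]},
    {"claw": 1.0,"linear": [-0.25,0,0.28],"rotation": [0,0.016,0]},
    {"claw": 1.0,"linear": [-0.39,0,0.42],"rotation": [0,0.024,0]},
    {"claw": 1.0,"linear": [-0.52,0,0.56],"rotation": [0,0.032,0]},
    {"claw": 1.0,"linear": [-0.65,0,0.7],"rotation": [0,0.04,0]},
    {"claw": 1.0,"linear": [-0.78,0,0.85],"rotation": [0,0.048,0]},
    {"claw": 1.0,"linear": [-0.9,0,1.0],"rotation": [0,0.056,0]},
    {"claw": 1.0,"linear": [-1.02,0,1.15],"rotation": [0,0.064,0]}
  ]
}}

```text
clock: 19.45
ee_pos: [446.7, -68.4, 35.7]
tcp_rot: [-3.141, -0.607, 1.527]
contact_force: [-1.2, -1.5, 1.3]
gripper_width: 0.13
```

```bash
python3 arc.py 1.52 1.584
```

```text
19.45 [446.65575737 -68.3735082   35.65968106] [-3.14140006 -0.60656127  1.52698975] [-1.23405201 -1.47951376  1.30724241] [ 92.82788916 -79.14123854] 0.13033997948449905
1.52 [0.   0.01 0.  ] [-0.001  0.001  0.002]
1.528 [-0.05  0.01  0.06] [-0.001  0.005  0.002]
1.536 [-0.1   0.01  0.12] [-0.001  0.008  0.002]
1.544 [-0.15  0.01  0.18] [-0.001  0.011  0.002]
1.552 [-0.2   0.01  0.24] [-0.001  0.014  0.002]
1.56 [-0.25  0.01  0.3 ] [-0.001  0.017  0.002]
1.568 [-0.3   0.01  0.36] [-0.001  0.021  0.002]
1.576 [-0.35  0.01  0.42] [-0.001  0.024  0.002]
1.584 [-0.4   0.01  0.49] [-0.001  0.027  0.002]
```

>>> {"name": "step_arm", "arguments": {
  "motion": [
    {"claw": 1.0,"linear": [-0.05,0,0.06],"rotation": [0,0.004,0]},
    {"claw": 1.0,"linear": [-0.1,0,0.12],"rotation": [0,0.007,0]},
    {"claw": 1.0,"linear": [-0.15,0,0.18],"rotation": [0,0.01,0]},
    {"claw": 1.0,"linear": [-0.2,0,0.24],"rotation": [0,0.013,0]},
    {"claw": 1.0,"linear": [-0.25,0,0.3],"rotation": [0,0.016,0]},
    {"claw": 1.0,"linear": [-0.3,0,0.36],"rotation": [0,0.02,0]},
    {"claw": 1.0,"linear": [-0.33,0,0.4],"rotation": [0,0.022,0]},
    {"claw": 1.0,"linear": [-0.33,0,0.4],"rotation": [0,0.022,0]}
  ]
}}

```text
clock: 20.45
ee_pos: [446.7, -68.8, 30.6]
tcp_rot: [-3.141, -0.628, 1.527]
contact_force: [-1.4, -0.1, -0.7]
gripper_width: 0.131
```

```bash
python3 arc.py 1.571 1.591;python3 - <<'E'
from w import *
im,d=get_image('side');cv2.imwrite('pics/i_side.png',cv2.resize(im[130:290,230:410][:,:,::-1],None,fx=4,fy=4))
P=cloud(camera_params('side'),d)
F=tofx(P)
E
```

```text
20.45 [446.65060928 -68.76133971  30.55074848] [-3.14145584 -0.6281734   1.52700197] [-1.4280655  -0.10290776 -0.74850197] [ 93.21554455 -79.12846827] 0.1311930039702891
1.571 [ 0.01  0.01 -0.01] [-0.001  0.     0.002]
1.574 [-0.01  0.01  0.01] [-0.001  0.001  0.002]
1.576 [-0.03  0.01  0.03] [-0.001  0.002  0.002]
1.578 [-0.04  0.01  0.04] [-0.001  0.003  0.002]
1.581 [-0.06  0.01  0.06] [-0.001  0.004  0.002]
1.584 [-0.07  0.01  0.08] [-0.001  0.005  0.002]
1.586 [-0.09  0.01  0.1 ] [-0.001  0.006  0.002]
1.588 [-0.1   0.01  0.12] [-0.001  0.007  0.002]
1.591 [-0.12  0.01  0.14] [-0.001  0.008  0.002]
```

View pics/i_side.png

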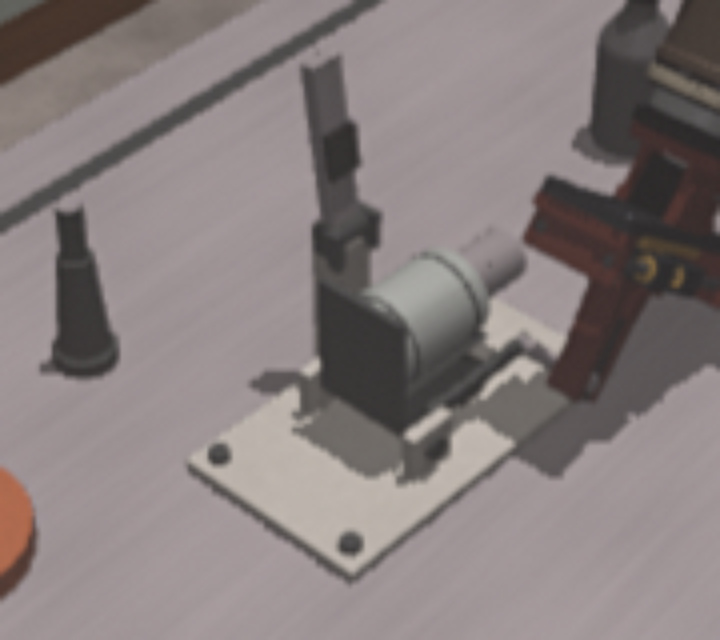

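>>> {"name": "step_arm", "arguments": {
  "motion": [
    {"claw": 1.0,"linear": [-0.05,0,0.06],"rotation": [0,0,0]},
    {"claw": 1.0,"linear": [-0.09,0,0.12],"rotation": [0,0,0]},
    {"claw": 1.0,"linear": [-0.12,0,0.15],"rotation": [0,0,0]},
    {"claw": 1.0,"linear": [-0.12,0,0.15],"rotation": [0,0,0]}
  ]
}}

```text
clock: 21.0
ee_pos: [446.7, -68.7, 29.7]
tcp_rot: [-3.141, -0.628, 1.527]
contact_force: [-5.8, -3.5, 12.0]
gripper_width: 0.129
```

>>> {"name": "step_arm", "arguments": {
  "motion": [
    {"claw": 2.4,"linear": [-0.04,0,0.05],"rotation": [0,0,0]},
    {"claw": 2.4,"linear": [-0.04,0,0.0],"rotation": [0,0,0]},
    {"claw": 2.4,"linear": [0,0,0],"rotation": [0,0,0]},
    {"claw": 2.4,"linear": [0,0,-1],"rotation": [0,0,0]},
    {"claw": 2.4,"linear": [0,0,-4],"rotation": [0,0,0]},
    {"claw": 2.4,"linear": [0,0,-9],"rotation": [0,0,0]},
    {"claw": 2.4,"linear": [0,0,-14],"rotation": [0,0,0]},
    {"claw": 2.4,"linear": [0,0,-16],"rotation": [0,0,0]}
  ]
}}

```text
clock: 22.0
ee_pos: [443.4, -165.3, 160.6]
tcp_rot: [3.139, -0.626, 1.526]
contact_force: [0.6, -0.5, -0.5]
gripper_width: 0.275
```

```bash
python3 - <<'E'
from w import *
s=state();print(s['clock'],s['ee_pos'],s['tcp_rot'],s['contact_force'],s['joint_pos'])
for n,c in(('side',(slice(130,290),slice(230,410))),('top',(slice(140,250),slice(240,400)))):
    im,d=get_image(n);cv2.imwrite(f'pics/j_{n}.png',cv2.resize(im[c][:,:,::-1],None,fx=4,fy=4,interpolation=cv2.INTER_CUBIC))
    np.savez(f'pics/j_{n}.npz',im=im,d=d)
    P=cloud(camera_params(n),d);F=tofx(P)
    k=(F[...,0]>20)&(F[...,0]<50)&(F[...,1]>45)&(F[...,1]<150)&(P[...,2]>140)&(P[...,2]<260)
    A=np.c_[F[k],P[k][:,2]];
    if n=='side':
        for z in range(140,250,10):
            q=A[abs(A[:,2]-z)<5]
            if len(q): print(z,q.mean(0),len(q))
    else: print('top',A.mean(0) if len(A) else 0, A[A[:,2]>A[:,2].max()-8].mean(0) if len(A) else 0)
    k=(F[...,0]>40)&(F[...,0]<125)&(abs(F[...,1])<8)&(P[...,2]>60)&(P[...,2]<135); A=np.c_[F[k],P[k][:,2]]
    for x in range(40,125,15):
        q=A[abs(A[:,0]-x)<6]; 
        if len(q):print(n,'cart top',x,q[:,2].max())
E
```

```text
22.0 [ 443.42953492 -165.33104041  160.60912551] [ 3.13853247 -0.62598167  1.52605645] [ 0.58235314 -0.45916809 -0.49164961] [ 1.40515834  0.77788922 -1.15082469  1.80327772  0.10485042  1.15841626
  1.79624233]
140 [ 31.35073294  59.17365474 142.63789525] 18
150 [ 29.32059579  61.31278354 150.48726637] 36
160 [ 26.47027227  62.06798243 160.48014646] 23
170 [ 29.56235634  59.54560203 169.99384118] 42
180 [ 29.41575911  61.71540886 179.56476025] 44
190 [ 30.36270169  63.89534144 190.01620635] 57
200 [ 30.43581694  67.74992036 200.09121063] 36
210 [ 29.40369137  69.80496394 210.02293435] 40
220 [ 30.68536478  71.43067865 220.15459234] 40
230 [ 30.42975916  74.1666591  230.64506202] 53
240 [ 33.97332544  73.79339695 236.062604  ] 8
side cart top 40 113.42518702966015
side cart top 55 113.99436765038308
side cart top 70 113.07262325427087
side cart top 85 101.44961373699368
side cart top 100 102.41609423380544
side cart top 115 101.7401118983662
top [ 36.31770714  69.49834268 206.33930217] [ 35.84530252  78.29019412 235.33772882]
top cart top 40 116.58334735830272
top cart top 55 115.63573868096046
top cart top 70 115.86851012897023
top cart top 85 104.80218863016489
top cart top 100 105.33573006337247
top cart top 115 103.52863511837813
```

View pics/j_side.png

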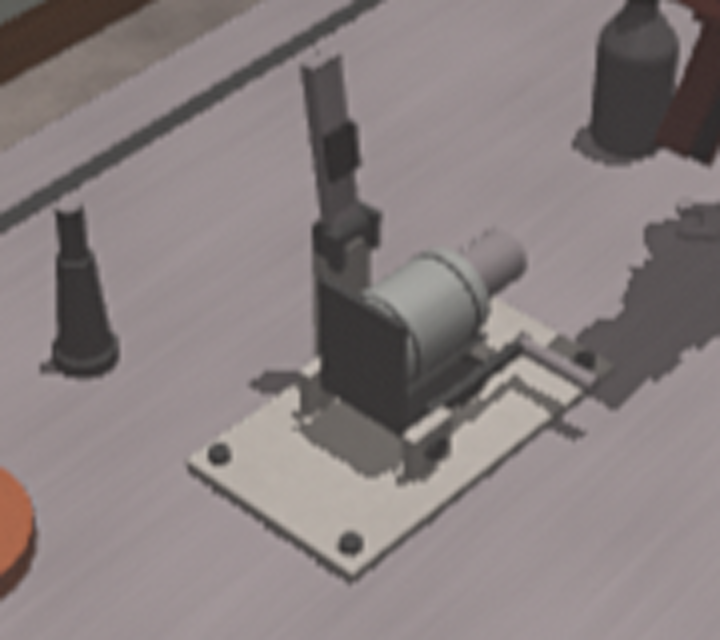

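View pics/j_top.png

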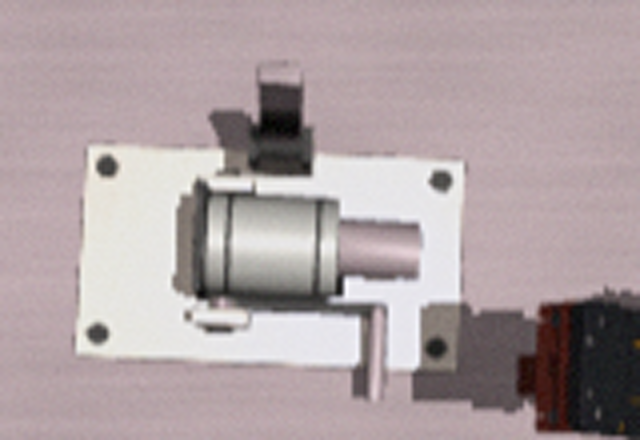

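```bash
python3 - <<'E'
from w import *
s=state();print(fx(35,76))
to(s,[443,-150,275],1.525)
to(s,[*fx(35,40),275],1.525)
E
```

```text
[604.30233956 -17.77287793]
lin cm [ 7.96 -0.1  -8.46] rot [ 0.003 -0.626 -0.   ]
lin cm [19.26 11.8  -0.26] rot [ 0.003 -0.626 -0.   ]
```

>>> {"name": "step_arm", "arguments": {
  "motion": [
    {"claw": 5.0,"linear": [1,0,-1],"rotation": [0,-0.07,0]},
    {"claw": 5.0,"linear": [2.7,0,-2.8],"rotation": [0,-0.21,0]},
    {"claw": 5.0,"linear": [4.6,0,-5],"rotation": [0,-0.36,0]},
    {"claw": 5.0,"linear": [6.6,0,-7.2],"rotation": [0,-0.51,0]},
    {"claw": 5.0,"linear": [8,0,-8.5],"rotation": [0,-0.6,0]},
    {"claw": 5.0,"linear": [8,0,-8.5],"rotation": [0,-0.626,0]},
    {"claw": 5.0,"linear": [8,0,-8.5],"rotation": [0,-0.626,0]}
  ]
}}

```text
clock: 22.98
ee_pos: [442.5, -148.1, 272.8]
tcp_rot: [-3.14, -0.003, 1.528]
contact_force: [0.0, -0.3, 0.2]
gripper_width: 0.568
```

```bash
python3 - <<'E'
from w import *
s=state();print(s['ee_pos'],s['tcp_rot'],s['joint_pos'])
to(s,[*fx(35,75),275],1.525)
E
```

```text
[ 442.53996891 -148.07255313  272.75717916] [-3.13988329e+00 -2.99403960e-03  1.52753922e+00] [ 1.22788657  0.27656726 -1.18107926  1.83924423  0.27025861  1.20914872
  1.48998776]
lin cm [13.72 15.5  -0.21] rot [-0.002 -0.003  0.003]
```

>>> {"name": "step_arm", "arguments": {
  "motion": [
    {"claw": 5.0,"linear": [1.2,1.4,-0.2],"rotation": [0,0,0]},
    {"claw": 5.0,"linear": [4,4.5,-0.2],"rotation": [0,0,0]},
    {"claw": 5.0,"linear": [7,8,-0.2],"rotation": [0,0,0]},
    {"claw": 5.0,"linear": [10,11.3,-0.2],"rotation": [0,0,0]},
    {"claw": 5.0,"linear": [12.5,14.2,-0.2],"rotation": [0,0,0]},
    {"claw": 5.0,"linear": [13.7,15.5,-0.2],"rotation": [0,0,0]},
    {"claw": 5.0,"linear": [13.7,15.5,-0.2],"rotation": [0,0,0]}
  ]
}}

```text
clock: 23.85
ee_pos: [604.0, -18.0, 273.3]
tcp_rot: [-3.137, -0.005, 1.527]
contact_force: [-0.1, -0.8, -0.4]
gripper_width: 0.571
```

```bash
python3 - <<'E'
from w import *
s,p,im,d=wrist('k0');print(tofx(s['ee_pos']))
P=cloud(p,d);F=tofx(P);z=P[...,2]
k=(abs(F[...,0]-35)<22)&(F[...,1]>30)&(F[...,1]<110)&(z>130)&(z<250)
A=np.c_[F[k],z[k]]
for zz in range(140,250,10):
    q=A[abs(A[:,2]-zz)<5]
    if len(q): print(zz,len(q),q.mean(0),q.min(0),q.max(0))
E
```

```text
23.85 [604.0302762  -18.01463419 273.30693201] [-3.13694164 -0.0047805   1.52746748]
[35.25406411 75.73939304]
140 68 [ 35.78802077  56.75152279 139.76663237] [ 23.71789389  55.852596   135.01855713] [ 47.31301036  58.21735366 144.92401454]
150 15 [ 35.0604277   57.39052947 145.65955758] [ 24.99540891  57.20036523 145.01366303] [ 43.9707179   57.4884102  146.80877229]
160 17 [ 35.7895746   55.19132662 164.46917116] [ 25.73294809  55.10872648 163.6150755 ] [ 46.27411088  55.34865925 164.88754547]
170 87 [ 35.50567907  55.90208973 169.99310887] [ 23.9076796   54.88495731 165.01730348] [ 47.1875287   56.6075437  174.46302896]
180 106 [ 35.36728702  57.4052536  180.16115006] [ 23.46998267  56.56537959 175.02702628] [ 47.38629506  58.20138477 184.94527507]
190 274 [ 35.44455048  61.26320428 191.08034539] [ 23.8507582   57.76403212 185.0105759 ] [ 47.28190131  65.35556993 194.94416515]
200 126 [ 35.70661731  65.3462222  200.05222411] [ 23.63204208  64.22380884 195.03508273] [ 46.93077862  66.65591571 204.95448061]
210 145 [ 35.38973065  66.78930169 210.05319147] [ 23.89539804  65.37889568 205.11354534] [ 47.32966234  68.21008669 214.96772708]
220 160 [ 35.7024777   68.26445742 220.07772451] [ 23.59647268  67.01163194 215.01610221] [ 47.39096531  70.58358988 224.99371841]
230 424 [ 35.41219075  73.63793272 232.44265507] [ 23.5737658   68.57540583 225.07361561] [ 47.19382797  81.0286176  234.99694007]
240 210 [ 35.22131474  74.35119837 235.55449376] [ 24.50143113  69.79463076 235.00105927] [ 46.77540057  80.41821244 237.38128066]
```

View pics/k0.png

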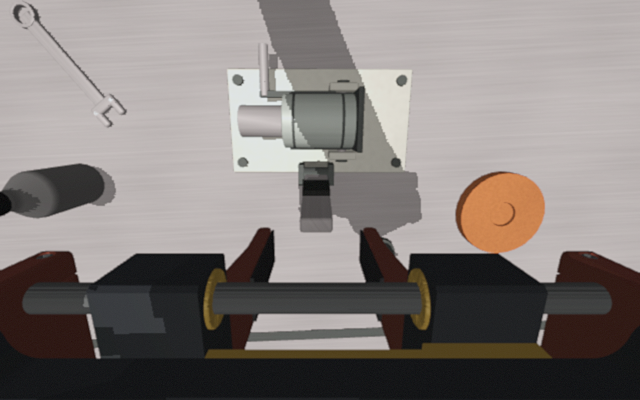

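```bash
cat > arm.py <<'E'
from w import *
import sys
t0,t1=float(sys.argv[1]),float(sys.argv[2])
s=state();print(s['clock'],s['ee_pos'],s['tcp_rot'],s['contact_force'],tofx(s['ee_pos']),s['gripper_width'])
R=Ro.from_euler('xyz',s['tcp_rot']);T=Ro.from_euler('xyz',[np.pi,0,1.525])
for t in np.linspace(t0,t1,9):
    o=100*np.cos(t)-4*np.sin(t);u=100*np.sin(t)+4*np.cos(t)
    p=np.array([*fx(35.2,56-o),120.5+u-14])
    print(round(t,3),np.round(R.inv().apply(p-s['ee_pos'])/10,2),np.round((R.inv()*T).as_rotvec(),3))
E
python3 arm.py 1.717 1.5
```

```text
23.9 [603.58973914 -18.87524141 273.80546041] [-3.13745454 -0.00362745  1.52654466] [ 0.01834785  0.01538562 -0.42831124] [36.13410009 75.33907519] 0.5672229462984602
1.717 [ 0.07 -0.05  6.9 ] [-0.004 -0.004  0.002]
1.69 [ 0.07 -0.32  6.85] [-0.004 -0.004  0.002]
1.663 [ 0.07 -0.59  6.81] [-0.004 -0.004  0.002]
1.636 [ 0.07 -0.86  6.78] [-0.004 -0.004  0.002]
1.608 [ 0.07 -1.13  6.76] [-0.004 -0.004  0.002]
1.581 [ 0.07 -1.4   6.74] [-0.004 -0.004  0.002]
1.554 [ 0.07 -1.67  6.73] [-0.004 -0.004  0.002]
1.527 [ 0.07 -1.94  6.73] [-0.004 -0.004  0.002]
1.5 [ 0.07 -2.21  6.74] [-0.004 -0.004  0.002]
```

>>> {"name": "step_arm", "arguments": {
  "motion": [
    {"claw": 5.0,"linear": [0.04,-0.05,1],"rotation": [-0.003,-0.003,0]},
    {"claw": 5.0,"linear": [0.04,-0.05,3],"rotation": [-0.003,-0.003,0]},
    {"claw": 5.0,"linear": [0.04,-0.05,5],"rotation": [-0.003,-0.003,0]},
    {"claw": 5.0,"linear": [0.04,-0.05,6.6],"rotation": [-0.003,-0.003,0]},
    {"claw": 3.2,"linear": [0.04,-0.05,6.9],"rotation": [-0.003,-0.003,0]},
    {"claw": 3.2,"linear": [0.04,-0.05,6.9],"rotation": [-0.003,-0.003,0]},
    {"claw": 2.0,"linear": [0.04,-0.05,6.9],"rotation": [-0.003,-0.003,0]},
    {"claw": 2.0,"linear": [0.04,-0.05,6.9],"rotation": [-0.003,-0.003,0]}
  ],
  "force": 8
}}

```text
clock: 24.9
ee_pos: [604.1, -18.3, 207.9]
tcp_rot: [3.138, 0.002, 1.526]
contact_force: [-0.7, -3.8, 1.8]
gripper_width: 0.272
```

```bash
python3 arm.py 1.717 1.45
```

```text
24.9 [604.05847238 -18.27180315 207.90617755] [3.13751680e+00 2.25362122e-03 1.52613034e+00] [-0.72728016 -3.79864967  1.75544453] [35.50965632 75.77943705] 0.2722079150753165
1.717 [ 0.03 -0.13  0.3 ] [0.004 0.002 0.001]
1.684 [ 0.03 -0.46  0.25] [0.004 0.002 0.001]
1.65 [ 0.03 -0.79  0.2 ] [0.004 0.002 0.001]
1.617 [ 0.03 -1.12  0.17] [0.004 0.002 0.001]
1.584 [ 0.03 -1.45  0.14] [0.004 0.002 0.001]
1.55 [ 0.03 -1.79  0.13] [0.004 0.002 0.001]
1.517 [ 0.03 -2.12  0.12] [0.004 0.002 0.001]
1.483 [ 0.04 -2.45  0.13] [0.004 0.002 0.001]
1.45 [ 0.04 -2.79  0.15] [0.004 0.002 0.001]
```

>>> {"name": "step_arm", "arguments": {
  "motion": [
    {"claw": 2.0,"linear": [0,-0.1,0],"rotation": [0,0,0]},
    {"claw": 2.0,"linear": [0,-0.35,-0.02],"rotation": [0,0,0]},
    {"claw": 2.0,"linear": [0,-0.7,-0.05],"rotation": [0,0,0]},
    {"claw": 2.0,"linear": [0,-1.1,-0.08],"rotation": [0,0,0]},
    {"claw": 2.0,"linear": [0,-1.5,-0.1],"rotation": [0,0,0]},
    {"claw": 2.0,"linear": [0,-1.9,-0.12],"rotation": [0,0,0]},
    {"claw": 2.0,"linear": [0,-2.3,-0.12],"rotation": [0,0,0]},
    {"claw": 2.0,"linear": [0,-2.7,-0.1],"rotation": [0,0,0]}
  ]
}}

```text
clock: 25.9
ee_pos: [576.6, -17.0, 208.4]
tcp_rot: [3.138, 0.002, 1.526]
contact_force: [0.9, -4.6, 0.9]
gripper_width: 0.268
```

```bash
python3 arm.py 1.45 1.1
```

```text
25.9 [576.64615168 -16.97610586 208.3879771 ] [3.13802651e+00 2.03532337e-03 1.52634232e+00] [ 0.91812801 -4.56852105  0.9256173 ] [35.48144112 48.3365261 ] 0.2682383990071447
1.45 [ 0.03 -0.04  0.21] [0.004 0.002 0.001]
1.406 [ 0.03 -0.48  0.26] [0.004 0.002 0.001]
1.362 [ 0.03 -0.91  0.32] [0.004 0.002 0.001]
1.319 [ 0.03 -1.34  0.4 ] [0.004 0.002 0.001]
1.275 [ 0.03 -1.77  0.5 ] [0.004 0.002 0.001]
1.231 [ 0.03 -2.19  0.62] [0.004 0.002 0.001]
1.188 [ 0.03 -2.61  0.76] [0.004 0.002 0.001]
1.144 [ 0.04 -3.01  0.91] [0.004 0.002 0.001]
1.1 [ 0.04 -3.42  1.08] [0.004 0.002 0.001]
```

>>> {"name": "step_arm", "arguments": {
  "motion": [
    {"claw": 2.0,"linear": [-0.03,-0.45,0.03],"rotation": [0,0,0]},
    {"claw": 2.0,"linear": [-0.05,-0.88,0.09],"rotation": [0,0,0]},
    {"claw": 2.0,"linear": [-0.05,-1.3,0.18],"rotation": [0,0,0]},
    {"claw": 2.0,"linear": [-0.05,-1.73,0.29],"rotation": [0,0,0]},
    {"claw": 2.0,"linear": [-0.05,-2.15,0.42],"rotation": [0,0,0]},
    {"claw": 2.0,"linear": [-0.05,-2.57,0.57],"rotation": [0,0,0]},
    {"claw": 2.0,"linear": [-0.05,-2.98,0.74],"rotation": [0,0,0]},
    {"claw": 2.0,"linear": [-0.05,-3.38,0.92],"rotation": [0,0,0]}
  ]
}}

```text
clock: 26.9
ee_pos: [542.4, -15.4, 199.0]
tcp_rot: [3.139, 0.002, 1.527]
contact_force: [-0.3, -4.6, 2.4]
gripper_width: 0.274
```

```bash
python3 arm.py 1.1 0.75;python3 - <<'E'
from w import *
im,d=get_image('side');cv2.imwrite('pics/l_side.png',cv2.resize(im[130:290,230:410][:,:,::-1],None,fx=4,fy=4))
E
```

```text
26.9 [542.41013474 -15.41892386 198.97420044] [3.13890889e+00 1.64404504e-03 1.52697513e+00] [-0.28151891 -4.60922114  2.38734362] [35.50718793 14.0651239 ] 0.2744326002343063
1.1 [0.03 0.01 0.15] [0.003 0.002 0.002]
1.056 [ 0.03 -0.38  0.34] [0.003 0.002 0.002]
1.013 [ 0.03 -0.77  0.55] [0.003 0.002 0.002]
0.969 [ 0.03 -1.14  0.78] [0.003 0.002 0.002]
0.925 [ 0.04 -1.51  1.02] [0.003 0.002 0.002]
0.881 [ 0.04 -1.86  1.27] [0.003 0.002 0.002]
0.838 [ 0.04 -2.21  1.54] [0.003 0.002 0.002]
0.794 [ 0.04 -2.54  1.83] [0.003 0.002 0.002]
0.75 [ 0.04 -2.86  2.13] [0.003 0.002 0.002]
```

View pics/l_side.png

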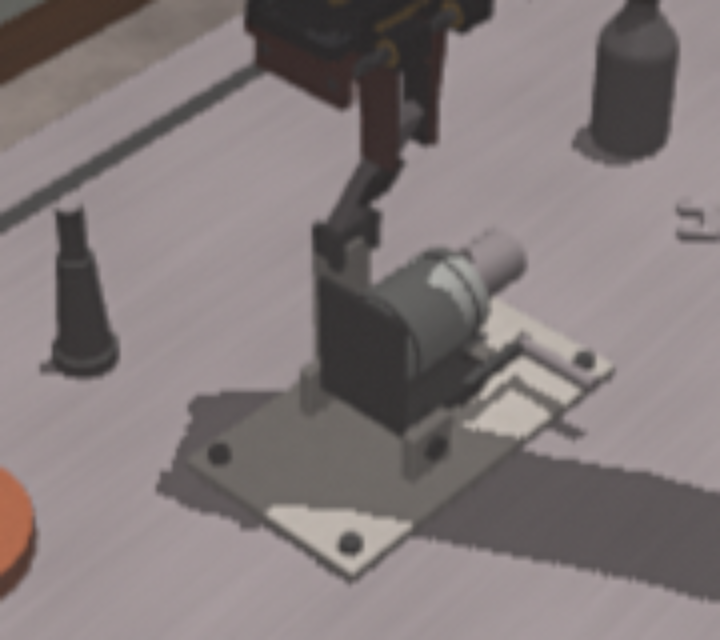

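Working well; the arm is following. Continuing the swing.

>>> {"name": "step_arm", "arguments": {
  "motion": [
    {"claw": 2.0,"linear": [0,-0.38,0.22],"rotation": [0,0,0]},
    {"claw": 2.0,"linear": [0,-0.77,0.44],"rotation": [0,0,0]},
    {"claw": 2.0,"linear": [0,-1.14,0.68],"rotation": [0,0,0]},
    {"claw": 2.0,"linear": [0,-1.51,0.93],"rotation": [0,0,0]},
    {"claw": 2.0,"linear": [0,-1.86,1.2],"rotation": [0,0,0]},
    {"claw": 2.0,"linear": [0,-2.21,1.48],"rotation": [0,0,0]},
    {"claw": 2.0,"linear": [0,-2.54,1.77],"rotation": [0,0,0]},
    {"claw": 2.0,"linear": [0,-2.86,2.07],"rotation": [0,0,0]}
  ]
}}

```text
clock: 27.95
ee_pos: [513.4, -14.1, 177.8]
tcp_rot: [3.14, 0.002, 1.527]
contact_force: [-1.1, -5.4, 2.1]
gripper_width: 0.275
```

```bash
python3 arm.py 0.75 0.4
```

```text
27.95 [513.44209513 -14.10609696 177.80868355] [3.13991765e+00 1.57493517e-03 1.52709592e+00] [-1.08814752 -5.39532655  2.10366091] [ 35.53371576 -14.93263686] 0.2752769122389081
0.75 [0.03 0.05 0.02] [0.002 0.002 0.002]
0.706 [ 0.03 -0.26  0.34] [0.002 0.002 0.002]
0.662 [ 0.04 -0.55  0.66] [0.002 0.002 0.002]
0.619 [ 0.04 -0.82  1.  ] [0.002 0.002 0.002]
0.575 [ 0.04 -1.08  1.35] [0.002 0.002 0.002]
0.531 [ 0.04 -1.33  1.72] [0.002 0.002 0.002]
0.488 [ 0.04 -1.56  2.09] [0.002 0.002 0.002]
0.444 [ 0.04 -1.77  2.47] [0.002 0.002 0.002]
0.4 [ 0.04 -1.97  2.86] [0.002 0.002 0.002]
```

>>> {"name": "step_arm", "arguments": {
  "motion": [
    {"claw": 2.0,"linear": [0,-0.29,0.32],"rotation": [0,0,0]},
    {"claw": 2.0,"linear": [0,-0.57,0.65],"rotation": [0,0,0]},
    {"claw": 2.0,"linear": [0,-0.84,0.99],"rotation": [0,0,0]},
    {"claw": 2.0,"linear": [0,-1.1,1.34],"rotation": [0,0,0]},
    {"claw": 2.0,"linear": [0,-1.35,1.71],"rotation": [0,0,0]},
    {"claw": 2.0,"linear": [0,-1.58,2.08],"rotation": [0,0,0]},
    {"claw": 2.0,"linear": [0,-1.8,2.46],"rotation": [0,0,0]},
    {"claw": 2.0,"linear": [0,-2.0,2.85],"rotation": [0,0,0]}
  ]
}}

```text
clock: 28.95
ee_pos: [493.5, -13.2, 149.1]
tcp_rot: [3.14, 0.001, 1.527]
contact_force: [-2.2, -4.8, 1.6]
gripper_width: 0.272
```

```bash
python3 arm.py 0.4 0.08
```

```text
28.95 [493.5061836  -13.20957074 149.08832269] [3.14010184e+00 1.36427229e-03 1.52708217e+00] [-2.21631083 -4.77788363  1.56538156] [ 35.55893096 -34.88868086] 0.2720653132568022
0.4 [ 0.04  0.03 -0.  ] [0.001 0.001 0.002]
0.36 [ 0.04 -0.13  0.36] [0.001 0.001 0.002]
0.32 [ 0.04 -0.28  0.73] [0.001 0.001 0.002]
0.28 [ 0.04 -0.41  1.11] [0.001 0.001 0.002]
0.24 [ 0.04 -0.53  1.49] [0.001 0.001 0.002]
0.2 [ 0.04 -0.64  1.88] [0.001 0.001 0.002]
0.16 [ 0.04 -0.72  2.27] [0.001 0.001 0.002]
0.12 [ 0.04 -0.8   2.66] [0.001 0.001 0.002]
0.08 [ 0.04 -0.85  3.06] [0.001 0.001 0.002]
```

>>> {"name": "step_arm", "arguments": {
  "motion": [
    {"claw": 2.0,"linear": [0,-0.15,0.36],"rotation": [0,0,0]},
    {"claw": 2.0,"linear": [0,-0.3,0.73],"rotation": [0,0,0]},
    {"claw": 2.0,"linear": [0,-0.43,1.11],"rotation": [0,0,0]},
    {"claw": 2.0,"linear": [0,-0.55,1.49],"rotation": [0,0,0]},
    {"claw": 2.0,"linear": [0,-0.66,1.88],"rotation": [0,0,0]},
    {"claw": 2.0,"linear": [0,-0.74,2.27],"rotation": [0,0,0]},
    {"claw": 2.0,"linear": [0,-0.82,2.66],"rotation": [0,0,0]},
    {"claw": 2.0,"linear": [0,-0.87,3.06],"rotation": [0,0,0]}
  ]
}}

```text
clock: 29.95
ee_pos: [484.8, -12.8, 118.4]
tcp_rot: [3.141, 0.001, 1.527]
contact_force: [-1.5, -4.5, 0.2]
gripper_width: 0.276
```

```bash
python3 arm.py 0.08 -0.04;python3 - <<'E'
from w import *
im,d=get_image('side');cv2.imwrite('pics/m_side.png',cv2.resize(im[130:290,230:410][:,:,::-1],None,fx=4,fy=4))
E
```

```text
29.95 [484.76291575 -12.81338241 118.35457904] [3.14052256e+00 1.24416927e-03 1.52703661e+00] [-1.49100015 -4.50602826  0.24879884] [ 35.56699282 -43.64091675] 0.27577260368352974
0.08 [ 0.04  0.03 -0.01] [0.001 0.001 0.002]
0.065 [0.04 0.01 0.14] [0.001 0.001 0.002]
0.05 [ 0.04 -0.    0.29] [0.001 0.001 0.002]
0.035 [ 0.04 -0.02  0.44] [0.001 0.001 0.002]
0.02 [ 0.04 -0.03  0.59] [0.001 0.001 0.002]
0.005 [ 0.04 -0.03  0.74] [0.001 0.001 0.002]
-0.01 [ 0.04 -0.04  0.89] [0.001 0.001 0.002]
-0.025 [ 0.04 -0.04  1.04] [0.001 0.001 0.002]
-0.04 [ 0.04 -0.05  1.19] [0.001 0.001 0.002]
```

View pics/m_side.png

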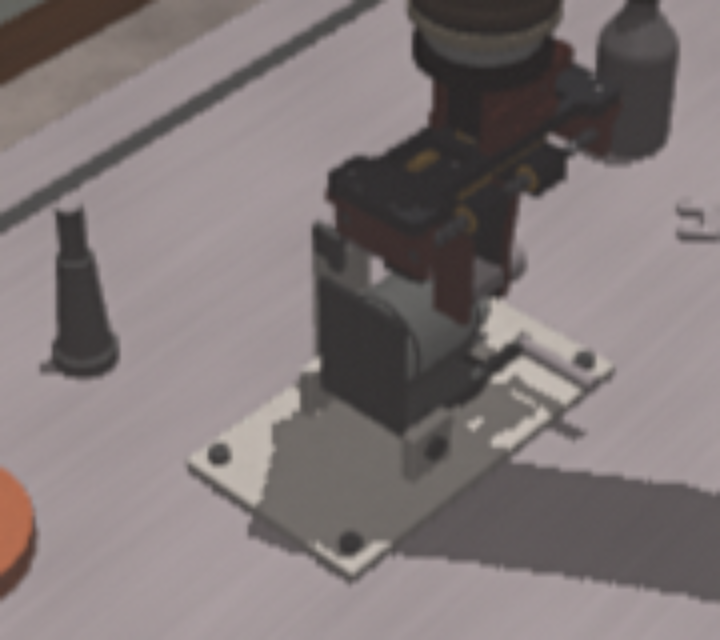

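>>> {"name": "step_arm", "arguments": {
  "motion": [
    {"claw": 2.0,"linear": [0,-0.02,0.15],"rotation": [0,0,0]},
    {"claw": 2.0,"linear": [0,-0.03,0.3],"rotation": [0,0,0]},
    {"claw": 2.0,"linear": [0,-0.05,0.45],"rotation": [0,0,0]},
    {"claw": 2.0,"linear": [0,-0.06,0.6],"rotation": [0,0,0]},
    {"claw": 2.0,"linear": [0,-0.06,0.68],"rotation": [0,0,0]},
    {"claw": 2.0,"linear": [0,-0.06,0.68],"rotation": [0,0,0]}
  ]
}}

```text
clock: 30.75
ee_pos: [484.3, -12.8, 111.7]
tcp_rot: [3.14, 0.001, 1.527]
contact_force: [-2.7, -5.3, -0.7]
gripper_width: 0.273
```

>>> {"name": "step_arm", "arguments": {
  "motion": [
    {"claw": 2.0,"linear": [0,0,0.1],"rotation": [0,0,0]},
    {"claw": 2.0,"linear": [0,0,0.2],"rotation": [0,0,0]},
    {"claw": 2.0,"linear": [0,0,0.2],"rotation": [0,0,0]}
  ]
}}

```text
clock: 31.12
ee_pos: [484.2, -12.8, 109.7]
tcp_rot: [3.141, 0.001, 1.527]
contact_force: [-2.8, -4.4, -0.3]
gripper_width: 0.267
```

>>> {"name": "step_arm", "arguments": {
  "motion": [
    {"claw": 2.0,"linear": [0,0,0.1],"rotation": [0,0,0]},
    {"claw": 2.0,"linear": [0,0,0.2],"rotation": [0,0,0]},
    {"claw": 2.0,"linear": [0,0,0.2],"rotation": [0,0,0]}
  ]
}}

```text
clock: 31.5
ee_pos: [484.2, -12.8, 107.7]
tcp_rot: [3.141, 0.001, 1.527]
contact_force: [-3.2, -3.6, -0.6]
gripper_width: 0.27
```

```bash
python3 - <<'E'
from w import *
s,p,im,d=wrist('n0')
P=cloud(p,d);F=tofx(P);z=P[...,2]
k=(abs(F[...,0]-35)<9)&(F[...,1]>-62)&(F[...,1]<65)&(z>105)&(z<150)
A=np.c_[F[k],z[k]]
for y in range(-62,66,8):
    q=A[abs(A[:,1]-y)<4]
    if len(q): print(y,len(q),np.median(q[:,2]))
im,d=get_image('top');P=cloud(camera_params('top'),d);F=tofx(P);z=P[...,2]
k=(abs(F[...,0]-35)<9)&(F[...,1]>-70)&(F[...,1]<65)&(z>105)&(z<150);print('top',np.c_[F[k],z[k]].round(1)[::6])
E
```

```text
31.5 [484.23155801 -12.7822188  107.69351357] [3.14063218e+00 1.16522648e-03 1.52707302e+00]
-62 350 130.76065888934087
-54 542 133.07291155573154
-46 498 132.8860489797919
-38 450 132.71173004138842
-14 279 132.20485284811156
-6 405 132.03022987873962
2 403 131.81867165131223
10 66 131.5299536758353
top []
```

View pics/n0.png

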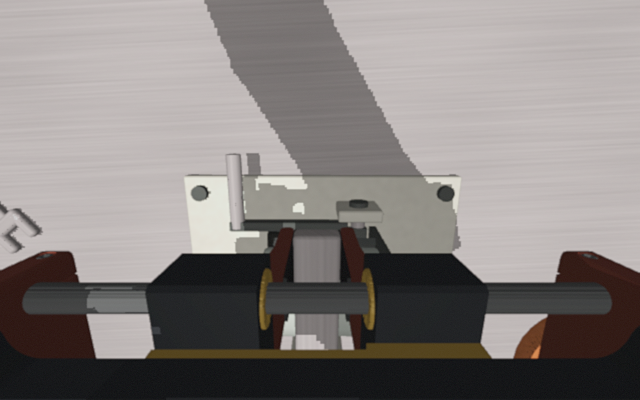

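>>> {"name": "step_arm", "arguments": {
  "motion": [
    {"claw": 2.0,"linear": [0,0,0.1],"rotation": [0,0,0]},
    {"claw": 2.0,"linear": [0,0,0.2],"rotation": [0,0,0]},
    {"claw": 2.0,"linear": [0,0,0.3],"rotation": [0,0,0]},
    {"claw": 2.0,"linear": [0,0,0.3],"rotation": [0,0,0]}
  ]
}}

```text
clock: 32.1
ee_pos: [484.3, -12.8, 104.7]
tcp_rot: [3.141, 0.001, 1.527]
contact_force: [-3.4, -3.8, -1.3]
gripper_width: 0.273
```

```bash
python3 - <<'E'
from w import *
s,p,im,d=wrist('n1');print(s['contact_force'])
P=cloud(p,d);F=tofx(P);z=P[...,2]
k=(abs(F[...,0]-35)<9)&(F[...,1]>-62)&(F[...,1]<65)&(z>105)&(z<150)
A=np.c_[F[k],z[k]]
for y in range(-54,6,8):
    q=A[abs(A[:,1]-y)<4]
    if len(q): print(y,len(q),np.median(q[:,2]))
E
```

```text
32.1 [484.26658801 -12.77801074 104.69195918] [3.14056958e+00 1.13211241e-03 1.52706778e+00]
[-3.36034003 -3.79458705 -1.29493236]
-54 545 129.83679042896702
-46 520 129.91077420538917
-38 455 129.86959943664965
-14 316 130.13643368755777
-6 427 130.2347764064571
2 407 130.1903744419746
```

>>> {"name": "step_arm", "arguments": {
  "motion": [
    {"claw": 2.0,"linear": [0,0,0.05],"rotation": [0,0,0]},
    {"claw": 2.0,"linear": [0,0,0.1],"rotation": [0,0,0]},
    {"claw": 2.0,"linear": [0,0,0.1],"rotation": [0,0,0]}
  ]
}}

```text
clock: 32.52
ee_pos: [484.3, -12.8, 103.8]
tcp_rot: [3.14, 0.001, 1.527]
contact_force: [-3.2, -3.9, -0.8]
gripper_width: 0.275
```

>>> {"name": "step_arm", "arguments": {
  "motion": [
    {"claw": 2.0,"linear": [0,0,0.05],"rotation": [0,0,0]},
    {"claw": 2.0,"linear": [0,0,0.1],"rotation": [0,0,0]},
    {"claw": 2.0,"linear": [0,0,0.1],"rotation": [0,0,0]}
  ]
}}

```text
clock: 32.9
ee_pos: [484.4, -12.8, 103.3]
tcp_rot: [3.14, 0.002, 1.527]
contact_force: [-5.2, -4.9, 6.7]
gripper_width: 0.276
```

Contact: 6.7 N up as the pad meets the cartridge. Releasing and rising.

>>> {"name": "step_arm", "arguments": {
  "motion": [
    {"claw": 2.8,"linear": [0,0,0],"rotation": [0,0,0]},
    {"claw": 4.4,"linear": [0,0,0],"rotation": [0,0,0]},
    {"claw": 4.4,"linear": [0,0,0],"rotation": [0,0,0]},
    {"claw": 4.4,"linear": [0,0,-0.6],"rotation": [0,0,0]},
    {"claw": 4.4,"linear": [0,0,-3],"rotation": [0,0,0]},
    {"claw": 4.4,"linear": [0,0,-7],"rotation": [0,0,0]},
    {"claw": 4.4,"linear": [0,0,-12],"rotation": [0,0,0]},
    {"claw": 4.4,"linear": [0,0,-15],"rotation": [0,0,0]}
  ]
}}

```text
clock: 33.9
ee_pos: [485.5, -12.1, 255.7]
tcp_rot: [3.136, 0.001, 1.528]
contact_force: [1.1, 0.4, -0.2]
gripper_width: 0.499
```

>>> {"name": "step_arm", "arguments": {
  "motion": [
    {"claw": 4.4,"linear": [0,-2,-1],"rotation": [0,0,0]},
    {"claw": 4.4,"linear": [0,-6,-1],"rotation": [0,0,0]},
    {"claw": 4.4,"linear": [0,-9,-1],"rotation": [0,0,0]},
    {"claw": 4.4,"linear": [0,-10,-1],"rotation": [0,0,0]},
    {"claw": 4.4,"linear": [0,-10,-1],"rotation": [0,0,0]}
  ]
}}

```text
clock: 34.52
ee_pos: [384.7, -8.7, 263.1]
tcp_rot: [3.138, 0.004, 1.526]
contact_force: [0.4, -0.1, -0.4]
gripper_width: 0.502
```

```bash
python3 - <<'E'
from w import *
s=state();print(s['clock'],s['ee_pos'],s['contact_force'])
a=np.load('pics/a_top_i.npy').astype(int);b=np.load('pics/a_side_i.npy').astype(int)
for n,c in(('side',(slice(130,290),slice(230,410))),('top',(slice(130,250),slice(180,360)))):
    im,d=get_image(n);cv2.imwrite(f'pics/o_{n}.png',cv2.resize(im[c][:,:,::-1],None,fx=4,fy=4,interpolation=cv2.INTER_CUBIC))
    cv2.imwrite(f'pics/of_{n}.png',im[:,:,::-1])
    P=cloud(camera_params(n),d);F=tofx(P);z=P[...,2]
    k=(abs(F[...,0]-35)<10)&(F[...,1]>-62)&(F[...,1]<55)&(z>115)&(z<160);A=np.c_[F[k],z[k]]
    for y in range(-56,56,12):
        q=A[abs(A[:,1]-y)<6]
        if len(q): print(n,y,len(q),np.median(q[:,2]))
    k=(F[...,0]>60)&(F[...,0]<125)&(abs(F[...,1])<8)&(z>60)&(z<135); A=np.c_[F[k],z[k]]
    for x in range(60,125,10):
        q=A[abs(A[:,0]-x)<5]; 
        if len(q):print(n,'cart top',x,q[:,2].max())
    k=(F[...,0]>85)&(F[...,0]<115)&(F[...,1]<-45)&(F[...,1]>-85)&(z>25)&(z<70)
    if k.any(): print('handle',np.median(F[k],0),z[k].max(), np.percentile(z[k],90))
E
```

```text
34.525 [384.65004649  -8.71188796 263.08901014] [ 0.42597513 -0.12222522 -0.35436136]
side -56 39 126.6867461406564
side -44 30 127.9858036299558
side -32 26 128.59468798653938
side -20 31 128.7127208690822
side -8 24 128.95791652805536
side 4 27 129.29182980417522
side 16 28 129.68162428969816
side 28 22 129.6388942072589
side 40 25 129.4682418353848
side 52 19 130.09082291443372
side cart top 60 113.28482563463842
side cart top 70 113.26828797956489
side cart top 80 101.60290544144937
side cart top 90 101.25922765199346
side cart top 100 102.08632457423812
side cart top 110 102.49129371972083
side cart top 120 100.18426508214804
handle [ 95.75886036 -66.19007689] 48.18814925402876 46.58242661834447
top -56 24 129.27942683049616
top -44 40 129.40826084888192
top -32 42 128.64715306978633
top -20 45 129.60852072926446
top -8 44 129.45023829076695
top 4 40 129.4160328877805
top 16 42 129.9467486525973
top 28 42 130.45413765434853
top 40 48 131.10207368546094
top 52 30 130.88948755829438
top cart top 60 115.51376468814738
top cart top 70 114.48720064939221
top cart top 80 103.04168370410707
top cart top 90 104.96837441484013
top cart top 100 104.69764915852579
top cart top 110 102.73350917995094
top cart top 120 106.80514431016786
handle [101.6655532  -60.00771524] 50.27910582915979 48.14797688579438
```

View pics/o_side.png

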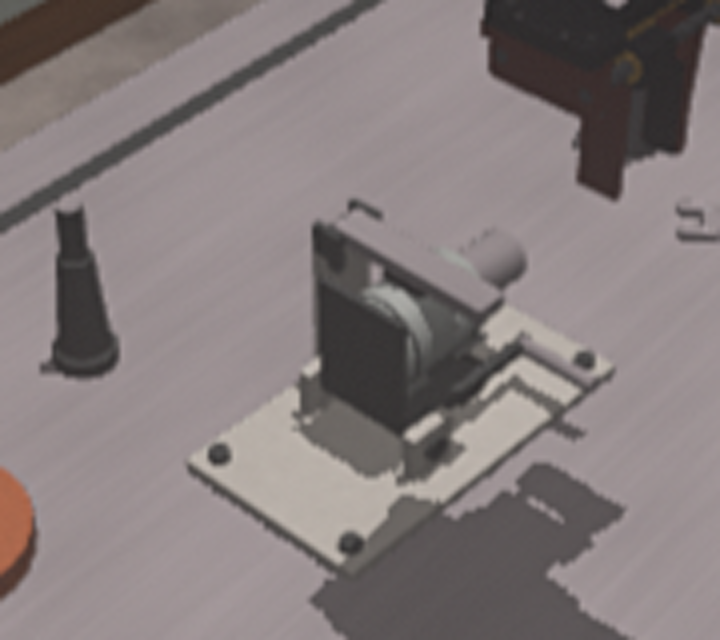

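View pics/of_top.png

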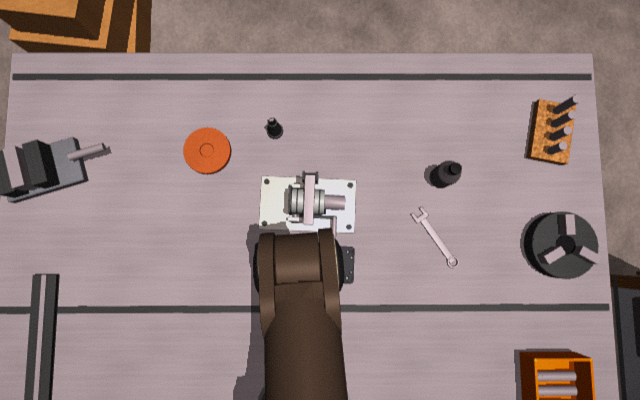

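```bash
python3 -c "
from station import *
print(job_done())"
```

```text
the job is handed in; nothing more can be done
None
```

The job is done and handed in at 34.6 s. I picked the cartridge up by its nose and stood it on the foot plate until it touched the V. I gripped the handle and lowered cradle and cartridge together to the stop, then swung the hold-down arm over until its pad met the cartridge, and moved the robot clear.

**Before tipping:** the cartridge measured at fixture (−52.5, 0) mm, which matches the seat position.

**Last checks in the side and top views:**
- **Cradle:** it is down. The handle measured at x ≈ 96–102 mm with its highest point at 48–50 mm, a few mm above the expected 46. When I pushed it onto the stop it pushed back with 12 N.
- **Cartridge:** it lies in the V with its top at about 113–115 mm, where 112.5 is expected.
- **Hold-down arm:** it lies almost level, at about −0.02 rad, and pushed back with about 7 N at contact. Contact came about 5 mm lower at its end than I had worked out.
- **Other objects:** wheel, arbor, bottle and spanner appear in the same places as in the first top picture, judged by eye. I did not measure their shift.
- **Robot:** it was touching nothing at hand-in, with the force reading near zero.

The fixed cameras and the wrist camera disagreed by 2–5 mm. I used the wrist camera for the placing, and the top view still reads about 2 mm high.

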